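# Lock a carving into its holding jig

### The arm

A 6-joint arm with a two-finger parallel gripper is mounted at the origin on the work surface. World frame = base frame: x ahead of the robot, y to its left, z up, the work surface at z = 0. Lengths are in m, angles in rad, forces in N, time in s.
With the tool pointing down it reaches from about 0.2 to 0.875 m from the base axis. Payload 3.4 kg.
Tool frame: the origin (TCP) lies between the finger pads; the fingertips stand 22 mm ahead of it and the grasp point (between the pads) lies 3 mm ahead of it; z points along the fingers, y is the line along which they close (so a half turn about z gives the same grasp; the last joint's range is limited). The gripper opens to 94 mm and grips with 3 to 60 N. Pads are 16 mm wide; open, the fingers measure 119 mm over their backs; the gripper's body (75 mm by 177 mm) begins 78 mm behind the grasp point.
Start: joints at [1.078, 0.276, 1.505, -0, 1.361, -0.121], TCP at [0.209, 0.536, 0.227] pointing down, gripper open.
Joint ranges: [-2.89, 2.89], [-0.75, 2.08], [0.22, 2.7], [-1.18, 4.32], [0.11, 2.71], [-2.7, 2.7]. Speed limits (rad/s): [2.57, 2.57, 3.14, 3.14, 3.14, 3.14].

### API

Orientations are given as a rotation vector (axis times angle).
In Python, from bench import get_obs, read_camera, get_calibration, sign_off gives the robot as it stands.
- The arm moves only by the tool send_rows, never from a script. Its argument "plan" is one flat list of numbers, 7 for each row, row after row: the turn, a rotation vector about the tool's x, y, z in units of 6 degrees (1.0 is 6 degrees), then the shift along the tool's x, y, z in units of 40 mm (1.0 is 40 mm), then the finger opening in mm, from 0 to 94. A call has 1 to 12 rows; each row shifts and turns the commanded pose from where the row before left it, along the tool's axes as they then stand; what a row does not reach is not made up. A row lasts 1/10 s, in which the tool goes at most 50 mm and 8.59 degrees, less where a joint would pass 70% of its speed; a pose out of reach is approached as far as the arm can. A call is refused whole if a number of a shift passes 1 or a number of a turn 1, either way. A call with a gripper value outside its range is refused whole. The fingers move at their own pace and stop on an object; "newtons" is the grip in N (left out, the last holds). Time passes only in rows, so rows that do not move let the fingers close. It gives the time, the measured TCP pose, the force, the opening and the grip force at its end, in the units of the state.
- get_obs(): the state, without advancing time (a new reading comes with each control period).
- read_camera(name): name is "side" or "top" or "wrist"; returns (picture, depth): 384x512x3 uint8, red, green, blue; 384x512 float32, m along the optical axis (not along the pixel's ray), 0 where there is no reading.
- get_calibration(name): a dict with "fov_y" (degrees; the focal length in pixels is half the picture's height over the tangent of half this angle, whatever the lens; pixels are square), "cx", "cy" (the principal point, pixels), "R" (3x3) and "t" (3): a world point X has camera coordinates R X + t. Camera axes: x right, y down, z forward; pixel columns grow to the right and rows downward; lengths in m; the calibration is good to about 2 mm. A picture is of the moment at which its call begins: read the wrist's pose just before it. get_calibration takes no time and is no camera call; for the wrist camera it gives the pose at the moment of the call.
- sign_off(): hands the job in; it is judged then, once.
The state is a dict: "time": time; "joints": joint angles; "qvel": joint speeds; "joint_torque": joint torques, N m; "position": TCP position; "eef_rot": TCP orientation; "contact_force": force on the tool from outside, world axes, zero at the start; "wrist_torque": the same for the moment, N m; "opening": finger opening in m; "gripper_force": force on a finger pad.
Only numpy, scipy, OpenCV 4.12 (cv2) and the standard library are available. Lean on these libraries where they do the work, as an engineer would, in place of code of your own. Each camera call takes 0.05 s, during which the arm holds its last target. There are 200 camera calls.

### The job

Get the little carved head ready for work in the holding jig. The tin pot stands in the way of the jig's locking lever, so first hang it by its handle on the hook of the wooden stand; then drop the oblong plinth with the carved head into the jig's pocket, head at the end away from the lever's pivot, and swing the lever shut over it. Do not tip the pot over or disturb the square plinth, the jar or the glue bottle.

Things in the scene. Friction and masses are not known exactly. Their poses are not given: they have to be found in the camera images.
- jig: Fixed wooden holding jig, a block 132 (x) x 124 (y) x 36 mm high; origin under its centre on the bench, z up. Its top has a rectangular pocket 103 (x) x 63 (y) mm, centred, 22 mm deep (floor 14 mm above the bench), with 3 mm chamfered rim. A steel locking lever turns on a vertical pivot at (-36, +45) mm in this frame, on the jig's top.
- pocket (a point): Centre of the pocket's floor, 14 mm above the bench; axes as the jig's (x along the pocket's length).
- lever (a joint): Angle of the locking lever about its vertical pivot, rad. 0 = shut: the bar points to the jig's -y, across the pocket. It opens to 2.1, turning clockwise seen from above; at 1.57 the bar points to the jig's -x. It stays where it is left (stiff hinge, about 0.15 N m). The bar is 20 mm wide, 10 mm thick, its underside 61 mm above the bench (2 mm over a seated plinth).
- lever_pivot (a point): Point on the lever's pivot axis, at the bar's underside, 61 mm above the bench; its axes turn with the lever, the bar running along -y. The hub is 28 mm across and with its pin ends 24 mm above this point.
- lever_knob (a point): Middle of the dark wooden knob on the lever's free end, 125 mm from the pivot, 93 mm above the bench; upright cylinder 22 mm diameter, standing on the bar from 71 to 111 mm above the bench.
- carving: Loose oblong wooden plinth 100 (x) x 60 (y) x 45 mm high with a small carved head and shoulders on its top at the +x end; origin under the plinth's centre, z up. The lowest 4 mm of the plinth is stepped in 3 mm all round. The shoulders are 40 mm across, centred 28 mm to +x of the centre; the head's top is 83 mm above the underside. About 0.3 kg.
- carving_head (a point): Centre of the carved head, 28 mm to +x of the plinth's centre and 70 mm above its underside; head 27 mm across.
- pot: Loose open tin pot, 80 mm across the rim, 75 mm high, with a fixed arched handle over the mouth; origin under its centre, z up. The handle is round bar 10 mm thick: a straight top bar 86 mm long along the pot's y axis, centre 125 mm above the underside, and a leg at each end. About 0.22 kg.
- pot_handle (a point): Middle of the handle's top bar (bar's centre line), 125 mm above the pot's underside; axes as the pot's, the bar along y.
- stand: Fixed wooden hook stand: foot 90 x 130 x 16 mm, upright post 18 mm thick and 241 mm high; origin under the post. From near the post's top a steel hook (8 mm round bar) runs to the stand's -x, dipping to a V-shaped seat 85 mm from the post, then rising to its tip 115 mm from the post, whose top is 221 mm above the bench.
- hook_seat (a point): Where the centre line of the pot's handle bar rests in the hook, 206 mm above the bench (the hook bar's lowest top surface is 199 mm); axes as the stand's, the hook pointing to -x. The handle bar must lie across the hook, along the stand's y.
- spare: a square plinth 70 x 70 x 45 mm with a similar head in its middle; total height 83 mm; origin under its centre.
- jar: amber glass jar with steel cap, 66 mm across, 85 mm high; origin under its centre.
- glue: small white glue bottle with cap, 40 mm across, 95 mm high; origin under its centre.

How it is judged:
On the way, in this order (a step that is already met when the one before it is completed fails the run):
1. the pot hangs on the stand's hook by its handle, let go by the gripper (distance between pot_handle and hook_seat below 0.02 m and contact force between pot and stand above 0.5 N and contact force between pot and the fingers below 0.1 N), for 0.2 s.
2. the oblong plinth sits fully home in the pocket, right way round (head away from the pivot), with the lever still open (more than 1.0 rad) (z of carving in the frame of pocket between -0.004 and 0.004 m and horizontal distance between carving and pocket below 0.006 m and angle between the x axis of carving and the x axis of jig, either way round below 0.07 rad and angle between carving's own z axis and vertical below 0.07 rad and x of carving_head in the frame of pocket above 0.01 m and value of joint lever above 1 rad), for 0.2 s.
3. the lever is swung shut over the plinth, within 0.08 rad of closed (z of carving in the frame of pocket between -0.004 and 0.004 m and horizontal distance between carving and pocket below 0.006 m and angle between the x axis of carving and the x axis of jig, either way round below 0.07 rad and angle between carving's own z axis and vertical below 0.07 rad and x of carving_head in the frame of pocket above 0.01 m and value of joint lever below 0.08 rad), for 0.2 s.
At the end, for the whole second after the job is handed in: Pot hangs nearly still on the hook, handle middle within 20 mm of the seat. Oblong plinth at rest fully home in the pocket (within 4 mm of its floor, 6 mm of centre, square and level within 0.07 rad), head at the end away from the pivot. Lever within 0.08 rad of shut (all of step 3 and distance between pot_handle and hook_seat below 0.02 m and contact force between pot and stand above 0.5 N and linear speed of pot below 0.06 m/s and linear speed of carving below 0.02 m/s); the robot touches nothing.
It fails at once if the pot is tipped more than 45 degrees (angle between pot's own z axis and vertical above 0.785 rad).
It fails at once if the square plinth, the jar or the glue bottle is moved more than 20 mm (distance of any of spare, jar, glue from where it was at the start of the episode above 0.02 m).
It also fails if it takes over 72 s, if anything falls off the work surface, if the arm or the gripper's body presses on something with over 40 N, if the wrist force passes 120 N, or if a joint passes its speed limit or range.

## Working session

There is one attempt and no reset: what is moved stays moved. The work goes in short steps, Python scripts to look and compute and a tool call to move; the robot and the scene stay as the last step left them, time stands still between calls to the robot, and variables do not carry over. Pictures are saved under pics/ and viewed, at most 10 in all, crops included, and the job is handed in when it is done.

Besides the shell and the picture viewer there is one more tool, called after "Call:" as name(argument=value, ...) on one line, values as JSON. send_rows: Moves the arm, as the interface text tells. Its arguments: {"type":"object","properties":{"plan":{"type":"array","items":{"type":"number"}},"newtons":{"type":"number"}},"required":["plan"]}

```bash
mkdir -p pics; cat > h.py <<'E'
import numpy as np, cv2
from bench import get_obs, read_camera, get_calibration, sign_off
from scipy.spatial.transform import Rotation as Ro
def cloud(name):
    c=get_calibration(name); im,d=read_camera(name)
    f=im.shape[0]/2/np.tan(np.radians(c['fov_y'])/2)
    v,u=np.mgrid[:384,:512]
    P=np.stack([(u-c['cx'])/f*d,(v-c['cy'])/f*d,d],-1)
    W=(P-np.array(c['t']))@np.array(c['R'])
    W[d==0]=np.nan
    return im,W
def save(n,im,s=1.5): cv2.imwrite('pics/'+n,cv2.resize(im[:,:,::-1],None,fx=s,fy=s,interpolation=cv2.INTER_CUBIC))
E
python3 - <<'E'
from h import *
for n in ['top','side']:
    im,W=cloud(n); np.save(n+'.npy',W); cv2.imwrite(n+'.png',im[:,:,::-1]); save(n+'0.png',im)
    c=get_calibration(n);print(n,c)
o=get_obs();print(o['time'],o['position'],o['eef_rot'],o['opening'])
E
ls
```

```text
top {'fov_y': 47.13241523266828, 'cx': 250.95209792426655, 'cy': 194.3948722059366, 'R': array([[-0.02934679, -0.99952088, -0.00983728],
       [-0.9870355 ,  0.03053103, -0.15757153],
       [ 0.15779638,  0.00508552, -0.98745858]]), 't': array([0.01495988, 0.59118062, 1.28667154])}
side {'fov_y': 47.57261962184726, 'cx': 258.8994462521991, 'cy': 193.24206838038558, 'R': array([[ 0.93957966, -0.34194966,  0.01614012],
       [-0.23261539, -0.67233056, -0.70275294],
       [ 0.25115762,  0.65653792, -0.71125087]]), 't': array([-0.5371933 ,  0.22071394,  1.00085164])}
0.1 [0.20867822 0.53531448 0.22673675] [-5.80584675e-01 -3.08701008e+00  2.31746872e-03] 0.09373668102811658
h.py
pics
side.npy
side.png
top.npy
top.png
```

View pics/top0.png

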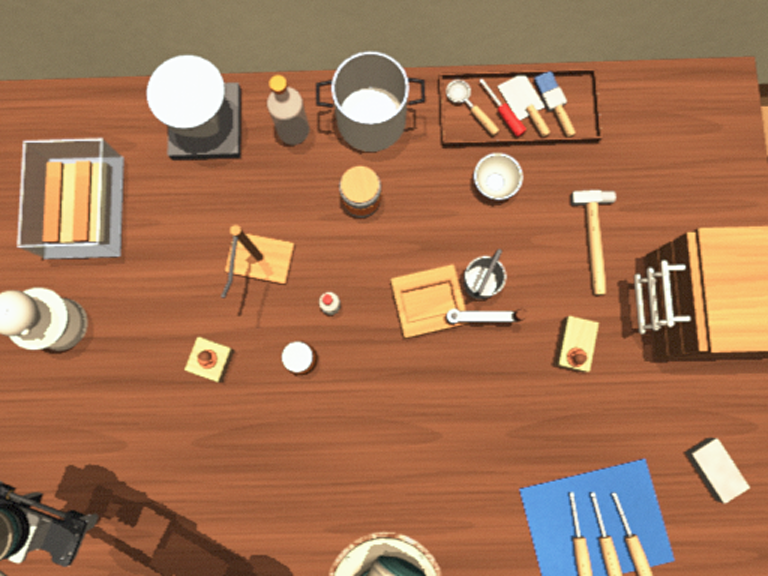

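View pics/side0.png

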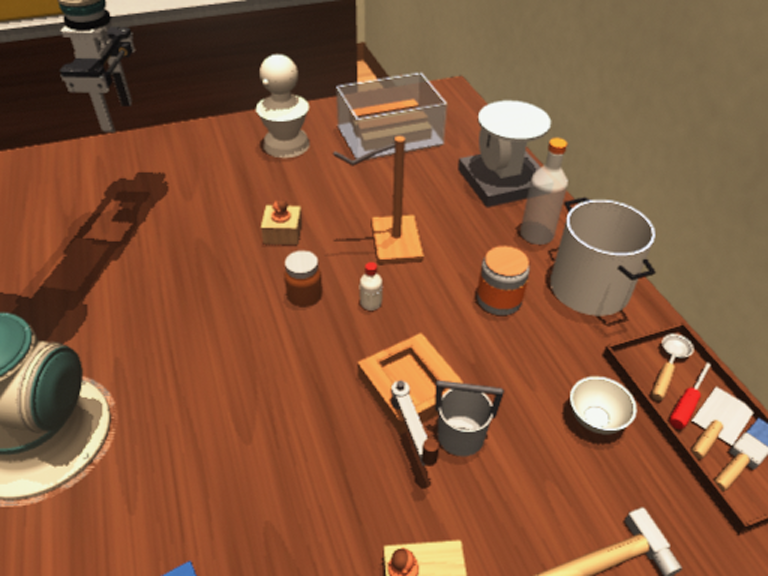

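The top view (768 px wide) shows, in px:
- the pot at (485,277), with its handle running from (473,293) to (497,255)
- the jig at (430,300), its pivot at (453,316) and the lever pointing right
- the carving at (578,344), with its head at (577,356)
- the stand post at (237,232), with the hook going to (225,293)
- the spare at (208,359), the jar at (298,358) and the glue at (329,303)

The side view agrees with this.

```bash
cat > m.py <<'E'
from h import *
T=np.load('top.npy');S=np.load('side.npy')
def at(W,u,v): return np.round(W[int(v/1.5),int(u/1.5)],3)
for n,p in dict(pot=(485,277),h1=(473,293),h2=(497,255),piv=(453,316),knob=(517,315),carv=(580,330),head=(577,356),post=(237,232),hook=(225,293),spare=(215,372),jar=(298,358),glue=(329,300)).items(): print(n,at(T,*p))
def sel(lo,hi,c,r):
    P=np.concatenate([T.reshape(-1,3),S.reshape(-1,3)]); 
    return [W.reshape(-1,3)[(W.reshape(-1,3)[:,2]>lo)&(W.reshape(-1,3)[:,2]<hi)&(np.linalg.norm(W.reshape(-1,3)[:,:2]-c,axis=1)<r)] for W in (T,S)]
def rect(name,lo,hi,c,r):
    for k,P in zip('TS',sel(lo,hi,np.array(c),r)):
        if len(P)<5: print(name,k,'few',len(P)); continue
        (x,y),(w,h),a=cv2.minAreaRect((P[:,:2]*1000).astype(np.float32))
        print(name,k,len(P),'c',round(x,1),round(y,1),'size',round(w),round(h),'ang',round(a,1),'zmed',round(np.median(P[:,2])*1000,1))
E
python3 - <<'E'
from m import *
c=lambda u,v:at(T,u,v)[:2]
rect('jig',.026,.042,c(410,330),.13)
rect('carv',.036,.052,c(580,330),.08)
rect('carvhead',.058,.1,c(577,352),.05)
rect('handle',.115,.14,c(485,277),.08)
rect('rim',.066,.085,c(485,277),.07)
rect('lever',.064,.078,c(485,316),.1)
rect('knob',.095,.12,c(517,315),.04)
rect('hub',.079,.09,c(453,316),.03)
rect('post',.226,.26,c(237,232),.04)
rect('hook',.185,.232,c(230,262),.15)
rect('foot',.010,.022,c(262,260),.1)
rect('spare',.036,.052,c(208,359),.07)
rect('jar',.075,.09,c(298,358),.05)
rect('glue',.08,.1,c(329,303),.04)
E
```

```text
pot [ 0.601 -0.209  0.132]
h1 [ 0.581 -0.194  0.062]
h2 [ 0.642 -0.234  0.13 ]
piv [ 0.535 -0.151  0.081]
knob [ 0.528 -0.269  0.108]
carv [ 0.501 -0.404  0.047]
head [ 0.449 -0.384  0.084]
post [0.675 0.237 0.243]
hook [0.571 0.264 0.213]
spare [0.44  0.325 0.042]
jar [0.462 0.155 0.082]
glue [0.57  0.091 0.094]
jig T 851 c 572.2 -107.0 size 125 132 ang 11.3 zmed 35.7
jig S 1185 c 569.3 -108.2 size 127 135 ang 11.7 zmed 36.0
carv T 597 c 475.5 -399.9 size 63 100 ang 75.7 zmed 45.1
carv S 869 c 475.2 -393.2 size 45 100 ang 74.1 zmed 45.9
carvhead T 80 c 447.0 -391.4 size 26 26 ang 41.6 zmed 79.4
carvhead S 200 c 443.7 -394.8 size 26 28 ang 25.8 zmed 80.7
handle T 116 c 612.4 -217.6 size 10 93 ang 61.9 zmed 128.9
handle S 233 c 609.0 -220.0 size 11 94 ang 62.6 zmed 129.0
rim T 171 c 591.2 -215.4 size 78 121 ang 84.7 zmed 72.6
rim S 332 c 590.3 -218.4 size 79 119 ang 85.3 zmed 72.5
lever T 339 c 574.5 -206.5 size 137 108 ang 89.5 zmed 71.3
lever S 643 c 573.8 -213.7 size 147 112 ang 89.9 zmed 71.7
knob T 50 c 529.9 -275.5 size 20 20 ang 17.6 zmed 109.7
knob S 121 c 527.6 -278.3 size 20 21 ang 33.5 zmed 110.3
hub T 13 c 532.0 -152.2 size 9 18 ang 88.6 zmed 83.8
hub S 27 c 531.4 -153.2 size 12 9 ang 69.8 zmed 84.7
post T 65 c 668.5 246.5 size 17 38 ang 61.4 zmed 237.7
post S 68 c 669.0 239.8 size 29 21 ang 16.2 zmed 235.2
hook T 161 c 623.8 254.7 size 12 126 ang 73.9 zmed 213.5
hook S 228 c 621.4 254.1 size 19 125 ang 73.5 zmed 212.3
foot T 907 c 678.0 242.1 size 131 91 ang 76.8 zmed 15.8
foot S 779 c 673.8 239.0 size 134 90 ang 76.9 zmed 15.6
spare T 468 c 466.8 340.6 size 72 70 ang 69.1 zmed 44.9
spare S 327 c 462.9 337.8 size 74 71 ang 69.5 zmed 44.8
jar T 313 c 463.7 155.9 size 56 55 ang 88.2 zmed 84.5
jar S 307 c 460.4 153.6 size 60 56 ang 65.3 zmed 84.9
glue T 39 c 572.8 94.9 size 18 18 ang 22.5 zmed 94.4
glue S 61 c 569.7 93.9 size 21 18 ang 70.9 zmed 92.9
```

```bash
cat >> h.py <<'E'
def go(p,yaw):
    "total turn about tool z (6deg units), then shift in the turned tool axes (40mm units); also tilt error"
    o=get_obs(); R=Ro.from_rotvec(o['eef_rot']); M=R.as_matrix()
    a=np.radians(yaw); y=np.array([np.cos(a),np.sin(a),0]); z=np.array([0,0,-1.]); G=np.stack([np.cross(y,z),y,z],1)
    rv=np.degrees((R.inv()*Ro.from_matrix(G)).as_rotvec())/6
    d=np.array(p)-o['position']
    print('t',round(o['time'],2),'pos',o['position'].round(4),'yaw',np.degrees(np.arctan2(M[1,1],M[0,1])).round(1),'turn',rv.round(2),'shift after turn',(G.T@d/.04).round(3),'before',(M.T@d/.04).round(3),'F',o['contact_force'].round(1),'op',round(o['opening'],4),'gf',o['gripper_force'])
E
python3 - <<'E'
from m import *
from h import go
go([.629,-.2285,.215],62)
# hook line
for W in (T,S):
    P=W.reshape(-1,3);q=P[(P[:,2]>.19)&(P[:,2]<.225)&(np.linalg.norm(P[:,:2]-[.61,.255],axis=1)<.09)]
    o=np.argsort(q[:,0]); q=q[o]; print(len(q)); print((q[::max(1,len(q)//16)]*1000).round(0).tolist())
    v=cv2.fitLine(q[:,:2].astype(np.float32),cv2.DIST_HUBER,0,.001,.001).ravel(); print(v,np.degrees(np.arctan2(v[1],v[0])))
E
```

```text
pot [ 0.601 -0.209  0.132]
h1 [ 0.581 -0.194  0.062]
h2 [ 0.642 -0.234  0.13 ]
piv [ 0.535 -0.151  0.081]
knob [ 0.528 -0.269  0.108]
carv [ 0.501 -0.404  0.047]
head [ 0.449 -0.384  0.084]
post [0.675 0.237 0.243]
hook [0.571 0.264 0.213]
spare [0.44  0.325 0.042]
jar [0.462 0.155 0.082]
glue [0.57  0.091 0.094]
t 0.1 pos [0.2087 0.5353 0.2267] yaw 68.7 turn [-0.01 -0.    1.12] shift after turn [-18.243 -11.927   0.293] before [-16.727 -13.973   0.312] F [-0.   0.   0.1] op 0.0937 gf 0.0
130
[[563.0, 271.0, 217.0], [569.0, 264.0, 213.0], [577.0, 264.0, 211.0], [586.0, 263.0, 205.0], [593.0, 263.0, 196.0], [600.0, 258.0, 205.0], [606.0, 256.0, 202.0], [613.0, 255.0, 206.0], [619.0, 261.0, 203.0], [625.0, 256.0, 215.0], [632.0, 255.0, 220.0], [638.0, 256.0, 217.0], [645.0, 247.0, 222.0], [655.0, 251.0, 224.0], [670.0, 237.0, 218.0], [674.0, 234.0, 190.0], [680.0, 233.0, 222.0]]
[ 0.96287966 -0.26993105  0.620925    0.25382882] -15.660163
184
[[560.0, 265.0, 221.0], [568.0, 266.0, 218.0], [576.0, 263.0, 212.0], [585.0, 258.0, 204.0], [592.0, 255.0, 198.0], [602.0, 258.0, 204.0], [612.0, 254.0, 204.0], [620.0, 253.0, 209.0], [629.0, 254.0, 213.0], [637.0, 251.0, 220.0], [647.0, 248.0, 222.0], [666.0, 238.0, 224.0], [668.0, 242.0, 209.0], [670.0, 231.0, 206.0], [672.0, 230.0, 213.0], [676.0, 232.0, 214.0], [679.0, 232.0, 197.0]]
[ 0.9610606  -0.27633768  0.62960815  0.24792856] -16.041746
```

Call:
send_rows(plan=[0, 0, 0.56, 0, 0, 0, 94, 0, 0, 0.56, 0, 0, 0, 94, 0, 0, 0, -0.9, -0.6, 0, 94, 0, 0, 0, -0.9, -0.6, 0, 94, 0, 0, 0, -0.9, -0.6, 0, 94, 0, 0, 0, -0.9, -0.6, 0, 94, 0, 0, 0, -0.9, -0.6, 0, 94, 0, 0, 0, -0.9, -0.6, 0, 94, 0, 0, 0, -0.9, -0.6, 0, 94, 0, 0, 0, -0.9, -0.6, 0, 94, 0, 0, 0, -0.9, -0.6, 0, 94, 0, 0, 0, -0.9, -0.6, 0, 94])

```text
time: 1.3
position: [0.4142, 0.1531, 0.2273]
eef_rot: [-0.761, -3.048, -0.0]
contact_force: [1.1, 0.3, 0.1]
opening: 0.0938
gripper_force: 0.0
```

Call:
send_rows(plan=[0, 0, 0, -0.9, -0.6, 0, 94, 0, 0, 0, -0.9, -0.6, 0, 94, 0, 0, 0, -0.9, -0.6, 0, 94, 0, 0, 0, -0.9, -0.6, 0, 94, 0, 0, 0, -0.9, -0.6, 0, 94, 0, 0, 0, -0.9, -0.6, 0, 94, 0, 0, 0, -0.9, -0.6, 0, 94, 0, 0, 0, -0.9, -0.6, 0, 94, 0, 0, 0, -0.5, -0.3, 0, 60, 0, 0, 0, 0, 0, 0, 60, 0, 0, 0, 0, 0, 0, 60])

```text
time: 2.4
position: [0.5893, -0.1697, 0.2266]
eef_rot: [-0.761, -3.046, -0.002]
contact_force: [-0.2, 0.2, 0.3]
opening: 0.0734
gripper_force: 0.0
```

```bash
python3 - <<'E'
from h import *
go([.629,-.2285,.215],62)
im,W=cloud('wrist'); save('w1.png',im)
P=W.reshape(-1,3);q=P[(P[:,2]>.118)&(P[:,2]<.135)&(np.linalg.norm(P[:,:2]-[.611,-.219],axis=1)<.06)]
print(len(q),cv2.minAreaRect((q[:,:2]*1000).astype(np.float32)), q[:,2].max(), np.median(q[:,2]))
E
```

```text
t 2.4 pos [ 0.5893 -0.1697  0.2266] yaw 61.9 turn [ 0.   -0.02 -0.01] shift after turn [-1.565 -0.833  0.29 ] before [-1.567 -0.831  0.285] F [-0.2  0.2  0.3] op 0.0734 gf 0.0
866 ((605.60107421875, -212.79412841796875), (9.943482398986816, 78.43775177001953), 61.662750244140625) 0.13184495578198874 0.12911124069229013
```

View pics/w1.png

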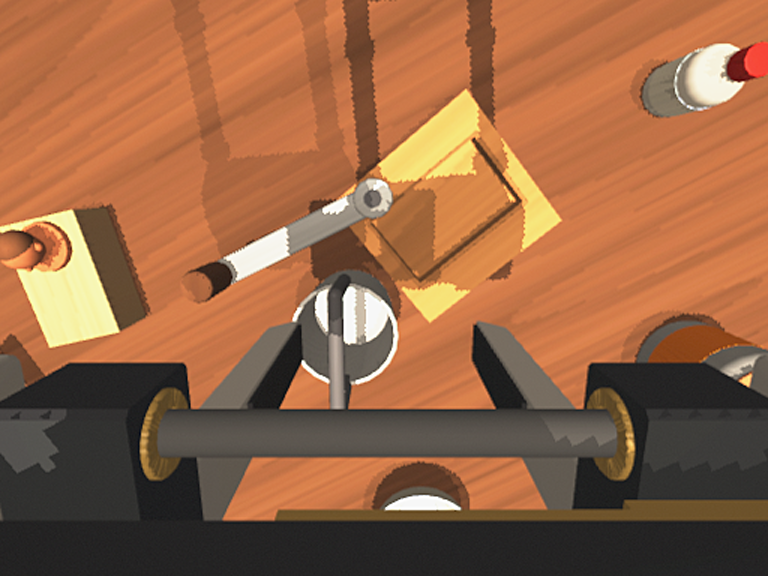

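The wrist view shows the handle bar as a straight line at about x=340 px, rows 290–405, lined up for the pads. I'll move over its off-centre spot and go down.

Call:
send_rows(plan=[0, 0, 0, -0.8, -0.4, 0, 60, 0, 0, 0, -0.77, -0.38, 0, 60, 0, 0, 0, 0, 0, 0, 60, 0, 0, 0, 0, 0, 0.6, 60, 0, 0, 0, 0, 0, 0.6, 60, 0, 0, 0, 0, 0, 0.6, 60, 0, 0, 0, 0, 0, 0.54, 60, 0, 0, 0, 0, 0, 0, 60, 0, 0, 0, 0, 0, 0, 60])

```text
time: 3.35
position: [0.6304, -0.2256, 0.1345]
eef_rot: [-0.759, -3.048, -0.001]
contact_force: [-0.9, -0.0, 0.3]
opening: 0.0601
gripper_force: 0.0
```

```bash
python3 - <<'E'
from h import *
go([.630,-.2265,.133],62)
im,W=cloud('side')
save('s1.png',im[200:340,230:400],4)
E
```

```text
t 3.35 pos [ 0.6304 -0.2256  0.1345] yaw 62.1 turn [ 0.   -0.01  0.01] shift after turn [-0.003 -0.025  0.036] before [-0.003 -0.025  0.036] F [-0.9 -0.   0.3] op 0.0601 gf 0.0
```

View pics/s1.png

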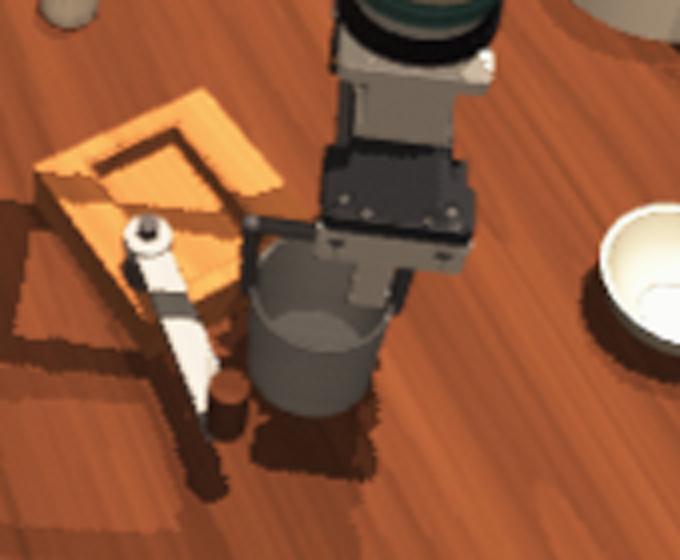

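The finger at (370,285) straddles the bar between its middle and the right leg, which is the spot I wanted. Next I close and lift.

Call:
send_rows(plan=[0, 0, 0, 0, 0, 0, 30, 0, 0, 0, 0, 0, 0, 16, 0, 0, 0, 0, 0, 0, 4, 0, 0, 0, 0, 0, 0, 0, 0, 0, 0, 0, 0, 0, 0, 0, 0, 0, 0, 0, -0.1, 0, 0, 0, 0, 0, 0, -0.3, 0, 0, 0, 0, 0, 0, -0.6, 0, 0, 0, 0, 0, 0, -0.8, 0, 0, 0, 0, 0, 0, -0.6, 0, 0, 0, 0, 0, 0, -0.3, 0, 0, 0, 0, 0, 0, 0, 0], newtons=50)

```text
time: 4.6
position: [0.6316, -0.2275, 0.244]
eef_rot: [0.76, 3.044, -0.001]
contact_force: [0.0, 0.7, -2.5]
opening: 0.0083
gripper_force: 50.0
```

```bash
python3 - <<'E'
from h import *
go([.5,.25,.26],-14)
im,W=cloud('side')
save('s2.png',im[130:310,230:430],4)
np.save('s2.npy',W)
E
```

```text
t 4.6 pos [ 0.6316 -0.2275  0.244 ] yaw 62.0 turn [ 0.03  0.03 12.66] shift after turn [10.786 -6.079 -0.4  ] before [ 8.51   8.992 -0.43 ] F [ 0.   0.7 -2.5] op 0.0083 gf 49.99886691570282
```

View pics/s2.png

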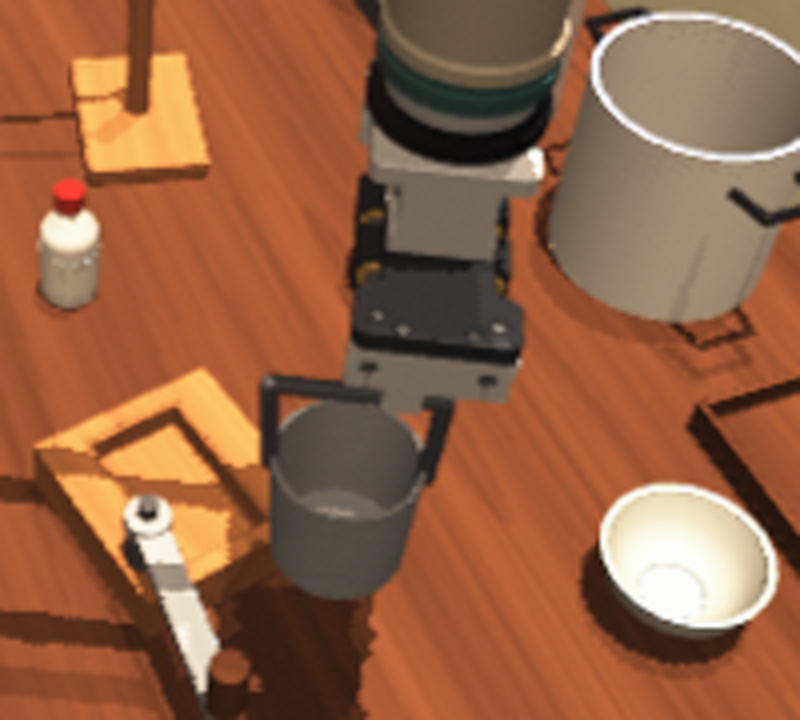

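```bash
python3 - <<'E'
from h import *
W=np.load('s2.npy'); q=W[223:231,297:325].reshape(-1,3); q=q[q[:,2]>.2]
t=q@[.883,-.469,0]; 
for a in np.arange(t.min(),t.max(),.008):
    s=q[(t>=a)&(t<a+.008)]; 
    if len(s): print(len(s),s[:,2].max().round(4),np.median(s,0).round(4))
r=W[225:245,330:345].reshape(-1,3)
c=W[225:262,296:302].reshape(-1,3); print(np.nanmean(c,0), (c[::12]).round(3).tolist())
E
```

```text
28 0.2292 [ 0.5761 -0.2028  0.2259]
22 0.232 [ 0.585  -0.2061  0.2263]
21 0.2292 [ 0.591  -0.2111  0.2268]
30 0.3312 [ 0.5972 -0.2159  0.2278]
38 0.3296 [ 0.5882 -0.2524  0.2757]
29 0.332 [ 0.6094 -0.2242  0.2292]
10 0.229 [ 0.6182 -0.2253  0.2269]
[ 0.58832723 -0.19052059  0.15280553] [[0.572, -0.2, 0.227], [0.571, -0.202, 0.225], [0.572, -0.202, 0.218], [0.572, -0.203, 0.213], [0.572, -0.203, 0.207], [0.573, -0.203, 0.2], [0.574, -0.203, 0.193], [0.574, -0.203, 0.187], [0.574, -0.205, 0.182], [0.574, -0.206, 0.178], [0.575, -0.205, 0.169], [0.624, -0.118, 0.035], [0.621, -0.124, 0.036], [0.617, -0.132, 0.04], [0.617, -0.133, 0.033], [0.614, -0.141, 0.036], [0.612, -0.145, 0.034], [0.609, -0.151, 0.036], [0.607, -0.157, 0.036]]
```

```bash
python3 - <<'E'
from h import *
W=np.load('s2.npy')
for v in range(228,252,4): 
    row=W[v,288:352]; t=row@[.883,-.469,0]; p=row@[.469,.883,0]
    m=(row[:,2]>.15)&(p<.14)
    print(v,[(288+int(i),round(t[i]*1000),round(p[i]*1000),round(row[i,2]*1000)) for i in np.where(m)[0] if i<304 or i>330])
o=get_obs()['position'];print('grip',o@[.883,-.469,0],o@[.469,.883,0])
E
```

```text
228 [(294, 596, 92, 218), (295, 598, 91, 219), (296, 600, 89, 222), (297, 602, 88, 223), (298, 604, 89, 222), (299, 605, 88, 225), (300, 607, 88, 224), (301, 609, 91, 222), (302, 611, 90, 223), (303, 613, 89, 224), (304, 615, 89, 225), (305, 617, 89, 225), (306, 619, 90, 225), (307, 621, 91, 224), (308, 623, 88, 227), (309, 625, 90, 225), (310, 627, 88, 227), (311, 629, 91, 225), (312, 630, 89, 227), (313, 632, 90, 226), (314, 634, 91, 226), (315, 636, 92, 225), (316, 638, 92, 226), (317, 640, 90, 228), (318, 642, 90, 228), (319, 644, 90, 229), (320, 646, 90, 229), (321, 648, 93, 226), (322, 650, 91, 229), (323, 652, 93, 227), (324, 654, 93, 227), (325, 654, 80, 243), (326, 656, 78, 245), (327, 658, 78, 246), (328, 659, 78, 246), (329, 661, 78, 246), (330, 663, 77, 248), (331, 665, 78, 247), (332, 658, 16, 318), (333, 660, 14, 321), (334, 661, 13, 323), (335, 663, 15, 320), (336, 665, 14, 321), (337, 666, 14, 322), (338, 668, 14, 323), (339, 670, 15, 322), (340, 671, 14, 322), (341, 673, 14, 324), (342, 674, 13, 325), (343, 676, 13, 325), (344, 677, 13, 325), (345, 679, 15, 324), (34
[... 2572 characters left out ...]
8, 202), (340, 689, 91, 199)]
244 [(294, 600, 93, 166), (295, 602, 91, 170), (296, 604, 89, 173), (297, 606, 90, 172), (298, 608, 89, 173), (299, 610, 103, 156), (300, 612, 107, 151), (329, 673, 117, 150), (330, 674, 115, 153), (331, 676, 111, 158), (332, 678, 109, 161), (333, 679, 105, 167), (334, 680, 101, 172), (335, 681, 92, 183), (336, 682, 89, 188), (337, 685, 89, 187), (338, 687, 90, 187), (339, 689, 91, 186)]
248 [(297, 606, 84, 166), (298, 608, 80, 171), (299, 610, 78, 175), (331, 677, 106, 151), (332, 679, 103, 155), (333, 680, 98, 162), (334, 681, 92, 171), (335, 682, 89, 174), (336, 685, 90, 173), (337, 686, 90, 174), (338, 689, 92, 172)]
grip 0.6634956228177963 0.095309212696084
```

The bar sits only about 3 mm above the fingertips, so it slipped or I gripped it too shallow. I'll set the pot down and grip deeper.

Call:
send_rows(plan=[0, 0, 0, 0, 0, 0.4, 0, 0, 0, 0, 0, 0, 0.6, 0, 0, 0, 0, 0, 0, 0.6, 0, 0, 0, 0, 0, 0, 0.4, 0, 0, 0, 0, 0, 0, 0.25, 0, 0, 0, 0, 0, 0, 0.12, 0, 0, 0, 0, 0, 0, 0, 0, 0, 0, 0, 0, 0, 0.05, 0, 0, 0, 0, 0, 0, 0, 0])

```text
time: 5.55
position: [0.6314, -0.2273, 0.1459]
eef_rot: [0.76, 3.046, -0.0]
contact_force: [0.9, -0.2, -1.1]
opening: 0.0082
gripper_force: 50.0
```

```bash
python3 - <<'E'
from h import *
go([.6316,-.2275,.125],62)
im,W=cloud('side')
W=W[:,:];P=W.reshape(-1,3);t=P@[.883,-.469,0]; p=P@[.469,.883,0]
m=(t>.595)&(t<.65)&(p>.08)&(p<.11)&(P[:,2]>.1)&(P[:,2]<.15); q=P[m]; print(m.sum(),np.percentile(q[:,2],[5,50,95]))
E
```

```text
t 5.55 pos [ 0.6314 -0.2273  0.1459] yaw 62.0 turn [ 0.    0.02 -0.  ] shift after turn [-0.007 -0.001  0.522] before [-0.006 -0.001  0.522] F [ 0.9 -0.2 -1.1] op 0.0082 gf 49.99934792518616
117 [0.10457771 0.12782001 0.13161712]
```

Call:
send_rows(plan=[0, 0, 0, 0, 0, 0, 20, 0, 0, 0, 0, 0, 0, 32, 0, 0, 0, 0, 0, 0, 32, 0, 0, 0, 0, 0, 0.3, 32, 0, 0, 0, 0, 0, 0.3, 32, 0, 0, 0, 0, 0, 0, 20, 0, 0, 0, 0, 0, 0, 10, 0, 0, 0, 0, 0, 0, 0, 0, 0, 0, 0, 0, 0, 0, 0, 0, 0, 0, 0, 0, 0, 0, 0, 0, 0, 0, 0, 0], newtons=55)

```text
time: 6.7
position: [0.6309, -0.2272, 0.1212]
eef_rot: [0.761, 3.048, -0.0]
contact_force: [-0.1, 0.4, -1.2]
opening: 0.0086
gripper_force: 55.0
```

Call:
send_rows(plan=[0, 0, 0, 0, 0, -0.05, 0, 0, 0, 0, 0, 0, -0.2, 0, 0, 0, 0, 0, 0, -0.4, 0, 0, 0, 0, 0, 0, -0.6, 0, 0, 0, 0, 0, 0, -0.6, 0, 0, 0, 0, 0, 0, -0.5, 0, 0, 0, 0, 0, 0, -0.3, 0, 0, 0, 0, 0, 0, -0.1, 0, 0, 0, 0, 0, 0, 0, 0])

```text
time: 7.6
position: [0.6307, -0.2271, 0.2313]
eef_rot: [0.76, 3.048, 0.0]
contact_force: [-0.0, 0.7, -2.3]
opening: 0.0087
gripper_force: 55.0
```

```bash
python3 - <<'E'
from h import *
go([.5,.25,.26],-14)
im,W=cloud('side')
P=W.reshape(-1,3);t=P@[.883,-.469,0]; p=P@[.469,.883,0]
m=(t>.58)&(t<.70)&(p>.075)&(p<.115)&(P[:,2]>.2); 
for a in np.arange(.59,.7,.008):
    q=P[m&(t>=a)&(t<a+.008)]
    if len(q): print(a.round(3),len(q),np.percentile(q[:,2],[50,90]).round(4),np.median(q@[.469,.883,0]).round(3))
save('s3.png',im[130:310,230:430],4)
E
```

```text
t 7.6 pos [ 0.6307 -0.2271  0.2313] yaw 62.0 turn [ 0.    0.   12.66] shift after turn [10.782 -6.057 -0.718] before [ 8.488  8.993 -0.72 ] F [-0.   0.7 -2.3] op 0.0087 gf 54.99898016452789
0.59 1 [0.2384 0.2384] 0.095
0.598 59 [0.2264 0.2395] 0.09
0.606 35 [0.2371 0.2399] 0.091
0.614 23 [0.238  0.2405] 0.09
0.622 360 [0.5004 0.6166] 0.088
0.63 449 [0.4973 0.6276] 0.081
0.638 132 [0.6326 0.6351] 0.092
0.646 98 [0.6371 0.6383] 0.095
0.654 105 [0.6389 0.6395] 0.09
0.662 102 [0.6391 0.6397] 0.089
0.67 78 [0.6376 0.6386] 0.094
0.678 76 [0.6337 0.6361] 0.091
0.686 175 [0.4738 0.6297] 0.079
0.694 126 [0.4428 0.5331] 0.082
```

Now the grip is deep and the bar level: its centre is about 4 mm above the TCP. I'll raise it, turn it and carry it to the hook's tip side.

Call:
send_rows(plan=[0, 0, 0.4, 0, 0, -0.25, 0, 0, 0, 0.8, 0, 0, -0.25, 0, 0, 0, 1, 0, 0, 0, 0, 0, 0, 1, 0, 0, 0, 0, 0, 0, 1, 0, 0, 0, 0, 0, 0, 1, 0, 0, 0, 0, 0, 0, 1, 0, 0, 0, 0, 0, 0, 1, 0, 0, 0, 0, 0, 0, 1, 0, 0, 0, 0, 0, 0, 1, 0, 0, 0, 0, 0, 0, 1, 0, 0, 0, 0, 0, 0, 1, 0, 0, 0, 0])

```text
time: 8.85
position: [0.6301, -0.2268, 0.2492]
eef_rot: [-2.323, -2.111, 0.002]
contact_force: [0.1, -0.6, -4.3]
opening: 0.0087
gripper_force: 55.0
```

Call:
send_rows(plan=[0, 0, 1, 0, 0, 0, 0, 0, 0, 0.46, 0, 0, 0, 0, 0, 0, 0, 0.3, -0.16, 0, 0, 0, 0, 0, 0.6, -0.33, 0, 0, 0, 0, 0, 0.8, -0.44, 0, 0, 0, 0, 0, 0.8, -0.44, 0, 0, 0, 0, 0, 0.8, -0.44, 0, 0, 0, 0, 0, 0.8, -0.44, 0, 0, 0, 0, 0, 0.8, -0.44, 0, 0, 0, 0, 0, 0.8, -0.44, 0, 0, 0, 0, 0, 0.8, -0.44, 0, 0, 0, 0, 0, 0.8, -0.44, 0, 0])

```text
time: 10.05
position: [0.5437, 0.0971, 0.2503]
eef_rot: [-2.472, -1.935, 0.002]
contact_force: [-0.6, 0.3, -3.4]
opening: 0.0087
gripper_force: 55.0
```

```bash
python3 -c "
from h import *
go([.5,.261,.2295],-14)"
```

```text
t 10.05 pos [0.5437 0.0971 0.2503] yaw -13.9 turn [-0.02 -0.    0.02] shift after turn [ 3.711 -2.052  0.521] before [ 3.715 -2.044  0.525] F [-0.6  0.3 -3.4] op 0.0087 gf 54.99810039997101
```

Call:
send_rows(plan=[0, 0, 0, 0.2, -0.6, 0, 0, 0, 0, 0, 0.4, -0.7, 0, 0, 0, 0, 0, 0.6, -0.5, 0, 0, 0, 0, 0, 0.7, -0.25, 0, 0, 0, 0, 0, 0.7, 0, 0, 0, 0, 0, 0, 0.6, 0, 0, 0, 0, 0, 0, 0.35, 0, 0, 0, 0, 0, 0, 0.16, 0, 0.26, 0, 0, 0, 0, 0, 0, 0.26, 0, 0, 0, 0, 0, 0, 0, 0, 0, 0, 0, 0, 0, 0, 0])

```text
time: 11.15
position: [0.5013, 0.2577, 0.2295]
eef_rot: [-2.476, -1.933, 0.003]
contact_force: [-0.4, 0.2, -2.4]
opening: 0.0084
gripper_force: 55.0
```

```bash
python3 - <<'E'
from h import *
go([.5,.261,.2295],-14)
im,W=cloud('side'); np.save('s4.npy',W)
save('s4.png',im[50:230,180:360],4)
im,W=cloud('top'); np.save('t4.npy',W)
E
```

```text
t 11.15 pos [0.5013 0.2577 0.2295] yaw -14.0 turn [-0.01  0.01 -0.01] shift after turn [ 0.073 -0.053 -0.001] before [ 0.073 -0.053 -0.001] F [-0.4  0.2 -2.4] op 0.0084 gf 54.999133944511414
```

View pics/s4.png

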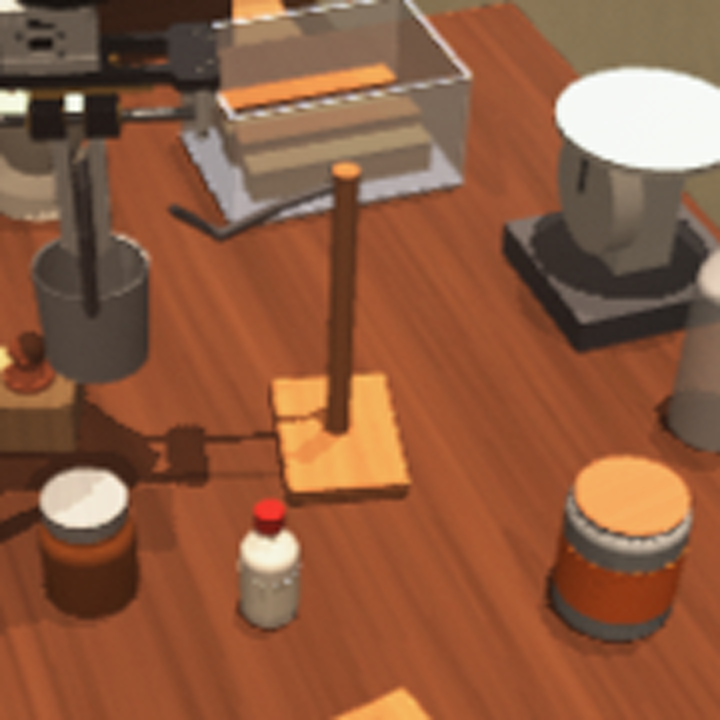

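The hook's V is at crop (220,236), its tip at (172,210), and the pot hangs to the left of the tip. I'll check the heights before sliding in.

```bash
python3 - <<'E'
from h import *
W=np.load('s4.npy'); T=np.load('t4.npy')
for u,v in [(223,102),(224,103),(229,106),(234,109),(235,109),(236,109),(245,106),(255,101),(201,89),(201,95),(201,105),(201,120)]: print(u,v,(W[v,u]*1000).round(0))
P=W.reshape(-1,3)
def st(P,c,r,lo,hi): 
    q=P[(np.linalg.norm(P[:,:2]-c,axis=1)<r)&(P[:,2]>lo)&(P[:,2]<hi)]; return q
c=np.array([.506,.278])
for P in (W.reshape(-1,3),T.reshape(-1,3)):
    q=st(P,c,.055,.15,.30); 
    print(len(q)); 
    d=np.array([.242,.970,0]); t=(q-[*c,0])@d
    for a in np.arange(-.05,.06,.01):
        s=q[(t>=a)&(t<a+.01)]; 
        if len(s): print(a.round(2),len(s),np.percentile(s[:,2],[50,95,100]).round(3))
E
```

```text
223 102 [563. 266. 219.]
224 103 [565. 264. 217.]
229 106 [578. 261. 207.]
234 109 [592. 262. 193.]
235 109 [592. 254. 199.]
236 109 [597. 261. 193.]
245 106 [716. 540.  -2.]
255 101 [754. 543.   9.]
201 89 [505. 256. 276.]
201 95 [510. 287. 239.]
201 105 [498. 243. 238.]
201 120 [491. 228. 204.]
899
-0.05 159 [0.174 0.23  0.242]
-0.04 310 [0.236 0.292 0.297]
-0.03 128 [0.232 0.277 0.298]
-0.02 29 [0.183 0.277 0.277]
-0.01 16 [0.185 0.24  0.24 ]
0.0 24 [0.179 0.239 0.239]
0.01 64 [0.173 0.236 0.238]
0.02 115 [0.164 0.199 0.24 ]
0.03 16 [0.162 0.237 0.237]
131
-0.05 46 [0.21  0.239 0.241]
-0.04 56 [0.182 0.241 0.288]
-0.03 19 [0.183 0.235 0.276]
-0.02 8 [0.173 0.217 0.237]
```

Call:
send_rows(plan=[0, 0, 0, 0.07, 0.15, 0, 0, 0, 0, 0, 0, 0.3, 0, 0, 0, 0, 0, 0, 0.4, 0, 0, 0, 0, 0, 0, 0.4, 0, 0, 0, 0, 0, 0, 0.4, 0, 0, 0, 0, 0, 0, 0.34, 0, 0, 0, 0, 0, 0, 0.2, 0, 0, 0, 0, 0, 0, 0, 0, 0, 0, 0, 0, 0, 0, 0, 0])

```text
time: 12.15
position: [0.5873, 0.2404, 0.23]
eef_rot: [-2.475, -1.934, 0.001]
contact_force: [0.0, -0.2, -3.4]
opening: 0.0082
gripper_force: 55.0
```

```bash
python3 - <<'E'
from h import *
go([.587,.239,.2015],-14)
im,W=cloud('side'); np.save('s5.npy',W)
save('s5.png',im[60:180,200:320],5)
E
```

```text
t 12.15 pos [0.5873 0.2404 0.23  ] yaw -14.0 turn [-0.01  0.    0.  ] shift after turn [-0.035  0.001  0.712] before [-0.035  0.002  0.712] F [ 0.  -0.2 -3.4] op 0.0082 gf 54.999523758888245
```

View pics/s5.png

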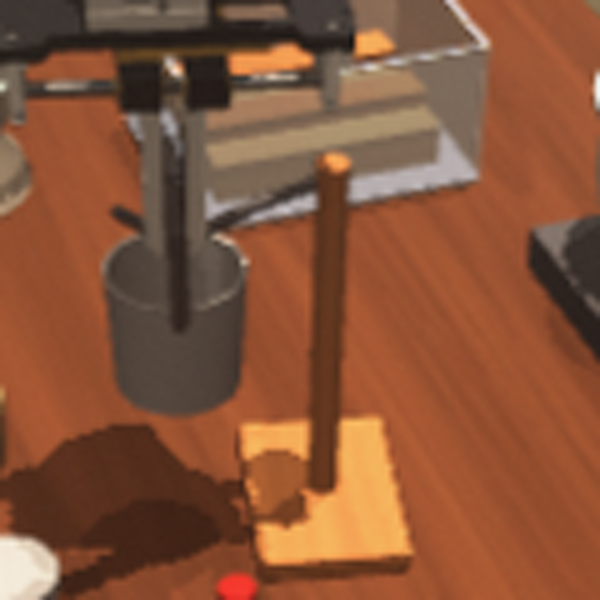

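The hook's tip at (118,215) passes behind the fingers under the bar, and the bar is over the V at about (175,225). I lower it now.

Call:
send_rows(plan=[0, 0, 0, 0, 0, 0.15, 0, 0, 0, 0, 0, 0, 0.2, 0, 0, 0, 0, 0, 0, 0.15, 0, 0, 0, 0, 0, 0, 0.1, 0, 0, 0, 0, 0, 0, 0.06, 0, 0, 0, 0, 0, 0, 0.04, 0, 0, 0, 0, 0, 0, 0, 0, 0, 0, 0, 0, 0, 0, 0])

```text
time: 13.0
position: [0.588, 0.2404, 0.2026]
eef_rot: [2.475, 1.934, 0.001]
contact_force: [0.3, -0.5, -2.0]
opening: 0.0083
gripper_force: 55.0
```

```bash
python3 -c "
from h import *
go([.587,.239,.2015],-14)"
```

```text
t 13.0 pos [0.588  0.2404 0.2026] yaw -14.0 turn [ 0.01 -0.    0.  ] shift after turn [-0.04  -0.015  0.027] before [-0.04  -0.015  0.027] F [ 0.3 -0.5 -2. ] op 0.0083 gf 54.99923229217529
```

Call:
send_rows(plan=[0, 0, 0, 0, 0, 0.04, 0, 0, 0, 0, 0, 0, 0.04, 0, 0, 0, 0, 0, 0, 0, 0])

```text
time: 13.3
position: [0.5888, 0.2404, 0.2007]
eef_rot: [2.474, 1.933, 0.005]
contact_force: [-0.3, -1.7, 4.7]
opening: 0.0085
gripper_force: 55.0
```

Call:
send_rows(plan=[0, 0, 0, 0, 0, 0.04, 0, 0, 0, 0, 0, 0, 0.0, 0])

```text
time: 13.5
position: [0.5889, 0.2404, 0.2001]
eef_rot: [2.474, 1.933, 0.007]
contact_force: [-0.5, -1.9, 9.6]
opening: 0.0086
gripper_force: 55.0
```

The hook now carries the bar. I ease off, open and lift.

Call:
send_rows(plan=[0, 0, 0, 0, 0, -0.06, 0, 0, 0, 0, 0, 0, 0, 0, 0, 0, 0, 0, 0, 0, 14, 0, 0, 0, 0, 0, 0, 22, 0, 0, 0, 0, 0, 0, 36, 0, 0, 0, 0, 0, 0, 36, 0, 0, 0, 0, 0, -0.3, 36, 0, 0, 0, 0, 0, -0.6, 36, 0, 0, 0, 0, 0, -0.8, 36, 0, 0, 0, 0, 0, -0.5, 80])

```text
time: 14.5
position: [0.5883, 0.2406, 0.2911]
eef_rot: [2.474, 1.934, 0.005]
contact_force: [-0.2, 0.5, -0.3]
opening: 0.0408
gripper_force: 0.0
```

```bash
python3 - <<'E'
from h import *
go([.45,-.40,.20],75)
im,W=cloud('side'); 
save('s6.png',im[60:180,200:320],5)
E
```

```text
t 14.5 pos [0.5883 0.2406 0.2911] yaw -14.0 turn [ 4.000e-02  1.000e-02 -1.483e+01] shift after turn [ -0.806 -16.365   2.278] before [-16.381   0.508   2.248] F [-0.2  0.5 -0.3] op 0.0408 gf 0.0
```

View pics/s6.png

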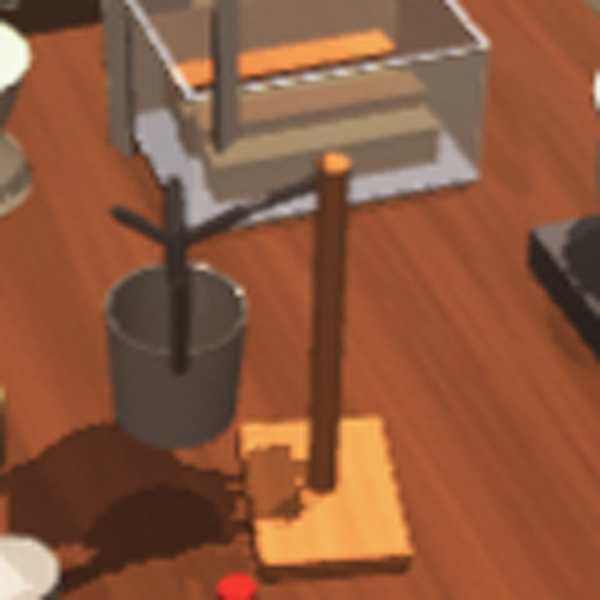

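The pot hangs in the V with the bar crossing the hook at (175,240), and the fingers are clear. Now I go to the carving.

Call:
send_rows(plan=[0, 0, 0, -0.5, 0, 0, 94, 0, 0, 0, -0.9, 0.03, 0, 94, 0, 0, 0, -0.9, 0.03, 0, 94, 0, 0, 0, -0.9, 0.03, 0, 94, 0, 0, 0, -0.9, 0.03, 0, 94, 0, 0, 0, -0.9, 0.03, 0, 94, 0, 0, 0, -0.9, 0.03, 0, 94, 0, 0, 0, -0.9, 0.03, 0, 94, 0, 0, 0, -0.9, 0.03, 0, 94, 0, 0, 0, -0.9, 0.03, 0, 94, 0, 0, 0, -0.9, 0.03, 0, 94, 0, 0, 0, -0.9, 0.03, 0, 94])

```text
time: 15.75
position: [0.4975, -0.1681, 0.2864]
eef_rot: [-2.474, -1.932, 0.003]
contact_force: [0.1, -0.8, 0.4]
opening: 0.0941
gripper_force: 0.0
```

Call:
send_rows(plan=[0, 0, 0, -0.9, 0.03, 0, 94, 0, 0, 0, -0.9, 0.03, 0, 94, 0, 0, 0, -0.9, 0.03, 0, 94, 0, 0, 0, -0.9, 0.03, 0, 94, 0, 0, 0, -0.9, 0.03, 0, 94, 0, 0, 0, -0.9, 0.03, 0, 94, 0, 0, 0, -0.7, 0, 0, 94, 0, 0, 0, 0, 0, 0, 94])

```text
time: 16.55
position: [0.4451, -0.4082, 0.2856]
eef_rot: [-2.477, -1.927, 0.003]
contact_force: [-0.3, 0.4, -0.6]
opening: 0.0938
gripper_force: 0.0
```

Call:
send_rows(plan=[0, 0, -1, 0, 0, 0.1, 94, 0, 0, -1, 0, 0, 0.2, 94, 0, 0, -1, 0, 0, 0.2, 94, 0, 0, -1, 0, 0, 0.2, 94, 0, 0, -1, 0, 0, 0.2, 94, 0, 0, -1, 0, 0, 0.2, 94, 0, 0, -1, 0, 0, 0.2, 94, 0, 0, -1, 0, 0, 0.2, 94, 0, 0, -1, 0, 0, 0.2, 94, 0, 0, -1, 0, 0, 0, 94, 0, 0, -1, 0, 0, 0, 94, 0, 0, -1, 0, 0, 0, 94])

```text
time: 17.75
position: [0.4467, -0.4033, 0.2188]
eef_rot: [-0.858, -3.02, -0.003]
contact_force: [-0.5, -0.2, 0.4]
opening: 0.0943
gripper_force: 0.0
```

Call:
send_rows(plan=[0, 0, -1, 0, 0, 0, 94, 0, 0, -1, 0, 0, 0, 94, 0, 0, -0.83, 0, 0, 0, 94, 0, 0, 0, 0, 0, 0, 94])

```text
time: 18.15
position: [0.4469, -0.4036, 0.219]
eef_rot: [-0.41, -3.113, -0.003]
contact_force: [0.6, 0.3, -0.2]
opening: 0.0939
gripper_force: 0.0
```

```bash
python3 - <<'E'
from h import *
go([.4714,-.3955,.10],75)
for n in ('wrist','side'):
    im,W=cloud(n); np.save(n+'6.npy',W)
    P=W.reshape(-1,3);q=P[(P[:,2]>.038)&(P[:,2]<.05)&(np.linalg.norm(P[:,:2]-[.475,-.397],axis=1)<.075)]
    print(n,len(q),cv2.minAreaRect((q[:,:2]*1000).astype(np.float32)),np.median(q[:,2]))
    if n=='wrist': save('w6.png',im)
E
```

```text
t 18.15 pos [ 0.4469 -0.4036  0.219 ] yaw 75.0 turn [ 0.02 -0.02  0.  ] shift after turn [-0.539  0.353  2.975] before [-0.545  0.348  2.974] F [ 0.6  0.3 -0.2] op 0.0939 gf 0.0
wrist 3428 ((476.4866638183594, -399.5829772949219), (59.95691680908203, 100.7732162475586), 74.88065338134766) 0.04514133822554718
side 371 ((475.55572509765625, -394.3996887207031), (38.18758773803711, 101.58623504638672), 70.54713439941406) 0.04572896728547239
```

View pics/w6.png

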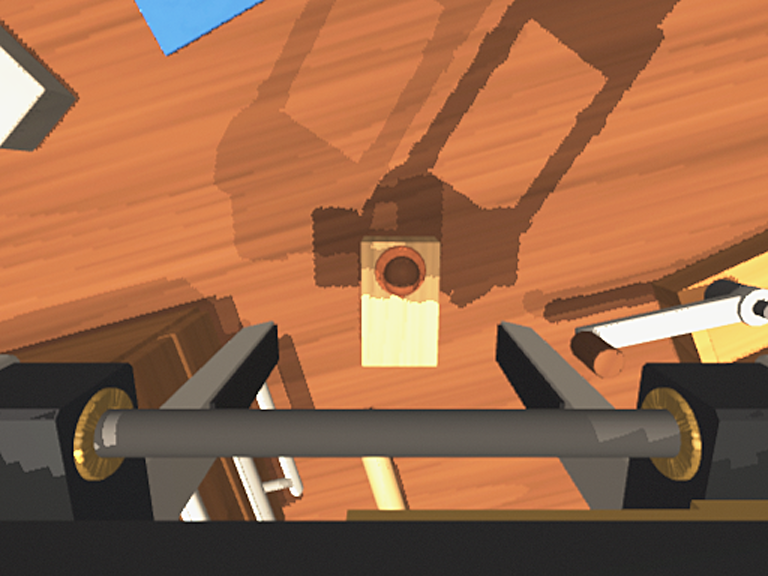

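```bash
python3 - <<'E'
from h import *
P=np.concatenate([np.load('top.npy').reshape(-1,3),np.load('side.npy').reshape(-1,3)])
ty=np.array([np.cos(np.radians(75)),np.sin(np.radians(75)),0]); tx=np.array([ty[1],-ty[0],0])
for c in ([.4721,-.3985,0],):
    d=P-c; a=d@tx;b=d@ty
    m=(P[:,2]>.09)&(abs(a)<.08)&(abs(b)<.15); q=np.stack([a,b,P[:,2]],1)[m]
    for s in (q[q[:,1]<0],q[q[:,1]>0]): print(len(s), s.min(0) if len(s) else '', s.max(0) if len(s) else '')
go([.4721,-.3985,.049],75)
E
```

```text
210 [ 0.05079041 -0.14996621  0.09042276] [ 0.07998604 -0.10240486  0.21081518]
189 [0.01163662 0.11936667 0.09124783] [0.03373583 0.14485659 0.11529775]
t 18.25 pos [ 0.4472 -0.404   0.2193] yaw 74.9 turn [ 0.01 -0.01 -0.02] shift after turn [-0.564  0.294  4.257] before [-0.57   0.29   4.257] F [0.9 0.8 1. ] op 0.0939 gf 0.0
```

The plinth is centred between the fingers and there is room around the gripper. I descend and grip it.

Call:
send_rows(plan=[0, 0, 0, -0.3, 0.15, 0, 94, 0, 0, 0, -0.26, 0.14, 0.2, 94, 0, 0, 0, 0, 0, 0.5, 94, 0, 0, 0, 0, 0, 0.7, 94, 0, 0, 0, 0, 0, 0.7, 94, 0, 0, 0, 0, 0, 0.7, 94, 0, 0, 0, 0, 0, 0.7, 94, 0, 0, 0, 0, 0, 0.5, 94, 0, 0, 0, 0, 0, 0.27, 94, 0, 0, 0, 0, 0, 0, 94, 0, 0, 0, 0, 0, 0, 94])

```text
time: 19.35
position: [0.4735, -0.3998, 0.0494]
eef_rot: [0.41, 3.114, -0.001]
contact_force: [-0.1, -0.7, 0.1]
opening: 0.0936
gripper_force: 0.0
```

```bash
python3 - <<'E'
from h import *
go([.4721,-.3985,.048],75)
E
```

```text
t 19.35 pos [ 0.4735 -0.3998  0.0494] yaw 75.0 turn [-0.    0.01  0.  ] shift after turn [0.041 0.022 0.035] before [0.041 0.022 0.035] F [-0.1 -0.7  0.1] op 0.0936 gf 0.0
```

Call:
send_rows(plan=[0, 0, 0, 0, 0, 0.04, 80, 0, 0, 0, 0, 0, 0, 70, 0, 0, 0, 0, 0, 0, 62, 0, 0, 0, 0, 0, 0, 50, 0, 0, 0, 0, 0, 0, 50, 0, 0, 0, 0, 0, 0, 50, 0, 0, 0, 0, 0, 0, 50], newtons=50)

```text
time: 20.05
position: [0.4727, -0.3997, 0.0478]
eef_rot: [0.41, 3.114, -0.0]
contact_force: [-1.1, 0.7, 2.6]
opening: 0.0592
gripper_force: 50.0
```

Call:
send_rows(plan=[0, 0, 0, 0, 0, -0.1, 50, 0, 0, 0, 0, 0, -0.3, 50, 0, 0, 0, 0, 0, -0.5, 50, 0, 0, 0, 0, 0, -0.7, 50, 0, 0, 0, 0, 0, -0.7, 50, 0, 0, 0, 0, 0, -0.7, 50, 0, 0, 0, 0, 0, -0.4, 50, 0, 0, 0, 0, 0, -0.2, 50, 0, 0, 0, 0, 0, 0, 50])

```text
time: 20.95
position: [0.4729, -0.3999, 0.1927]
eef_rot: [0.41, 3.113, -0.002]
contact_force: [0.8, -0.5, -2.4]
opening: 0.0596
gripper_force: 50.0
```

```bash
python3 - <<'E'
from h import *
go([.571,-.1075,.19],11.5)
im,W=cloud('side'); np.save('s7.npy',W)
P=W.reshape(-1,3)
o=get_obs()['position']
q=P[(P[:,2]>.09)&(P[:,2]<.2)&(np.linalg.norm(P[:,:2]-o[:2],axis=1)<.075)]
ty=np.array([np.cos(np.radians(75)),np.sin(np.radians(75)),0]); tx=np.array([ty[1],-ty[0],0]) # tx: world -15deg dir
a=(q-o)@tx
for t in np.arange(-.06,.061,.012):
    s=q[(a>=t)&(a<t+.012)]
    if len(s): print(t.round(3),len(s),np.percentile(s[:,2],[3,50,97]).round(3))
E
```

```text
t 20.95 pos [ 0.4729 -0.3999  0.1927] yaw 75.0 turn [ 0.    0.02 10.58] shift after turn [6.674 3.86  0.068] before [-0.476  7.695  0.061] F [ 0.8 -0.5 -2.4] op 0.0596 gf 49.99627947807312
-0.06 60 [0.151 0.176 0.193]
-0.048 304 [0.155 0.191 0.199]
-0.036 170 [0.153 0.19  0.199]
-0.024 3 [0.191 0.192 0.192]
0.036 6 [0.156 0.19  0.191]
0.048 9 [0.19  0.191 0.193]
```

The plinth hangs level, with its top at 0.19 at both ends. I turn it, then go past the jig to check the pocket with the wrist camera.

Call:
send_rows(plan=[0, 0, 0.5, 0, 0, 0, 50, 0, 0, 1, 0, 0, 0, 50, 0, 0, 1, 0, 0, 0, 50, 0, 0, 1, 0, 0, 0, 50, 0, 0, 1, 0, 0, 0, 50, 0, 0, 1, 0, 0, 0, 50, 0, 0, 1, 0, 0, 0, 50, 0, 0, 1, 0, 0, 0, 50, 0, 0, 1, 0, 0, 0, 50, 0, 0, 1, 0, 0, 0, 50, 0, 0, 0.7, 0, 0, 0, 50, 0, 0, 0.38, 0, 0, 0, 50])

```text
time: 22.2
position: [0.4719, -0.3988, 0.1895]
eef_rot: [-1.988, -2.428, -0.001]
contact_force: [0.3, 0.0, -2.1]
opening: 0.0594
gripper_force: 50.0
```

Call:
send_rows(plan=[0, 0, 0, 0.4, 0.16, 0, 50, 0, 0, 0, 0.8, 0.33, 0, 50, 0, 0, 0, 0.9, 0.38, 0, 50, 0, 0, 0, 0.9, 0.38, 0, 50, 0, 0, 0, 0.9, 0.38, 0, 50, 0, 0, 0, 0.9, 0.38, 0, 50, 0, 0, 0, 0.9, 0.38, 0, 50, 0, 0, 0, 0.9, 0.38, 0, 50, 0, 0, 0, 0.9, 0.38, 0, 50, 0, 0, 0, 0.9, 0.38, 0, 50, 0, 0, 0, 0.8, 0.33, 0, 50, 0, 0, 0, 0, 0, 0, 50])

```text
time: 23.4
position: [0.5495, -0.0028, 0.1906]
eef_rot: [-1.978, -2.436, -0.002]
contact_force: [-0.3, -0.1, -2.5]
opening: 0.0593
gripper_force: 50.0
```

```bash
python3 - <<'E'
from h import *
go([.571,-.1075,.19],11.5)
im,W=cloud('wrist'); np.save('w8.npy',W); save('w8.png',im)
P=W.reshape(-1,3)
q=P[(P[:,2]>.03)&(P[:,2]<.042)&(np.linalg.norm(P[:,:2]-[.571,-.1075],axis=1)<.1)]
print(len(q),cv2.minAreaRect((q[:,:2]*1000).astype(np.float32)),np.median(q[:,2]))
q=P[(P[:,2]>.008)&(P[:,2]<.019)&(np.linalg.norm(P[:,:2]-[.571,-.1075],axis=1)<.057)]
print('floor',len(q),cv2.minAreaRect((q[:,:2]*1000).astype(np.float32)),np.median(q[:,2]))
E
```

```text
t 23.4 pos [ 0.5495 -0.0028  0.1906] yaw 11.8 turn [-0.01 -0.04  0.06] shift after turn [-2.673  0.006  0.015] before [-2.673 -0.01   0.004] F [-0.3 -0.1 -2.5] op 0.0593 gf 49.99674439430237
717 ((576.43408203125, -126.52627563476562), (124.27176666259766, 93.02165985107422), 11.92214584350586) 0.03606631540879587
floor 0 ((0.0, 0.0), (0.0, 0.0), 0.0) nan
  return _methods._mean(a, axis=axis, dtype=dtype,
  ret = ret.dtype.type(ret / rcount)
```

View pics/w8.png

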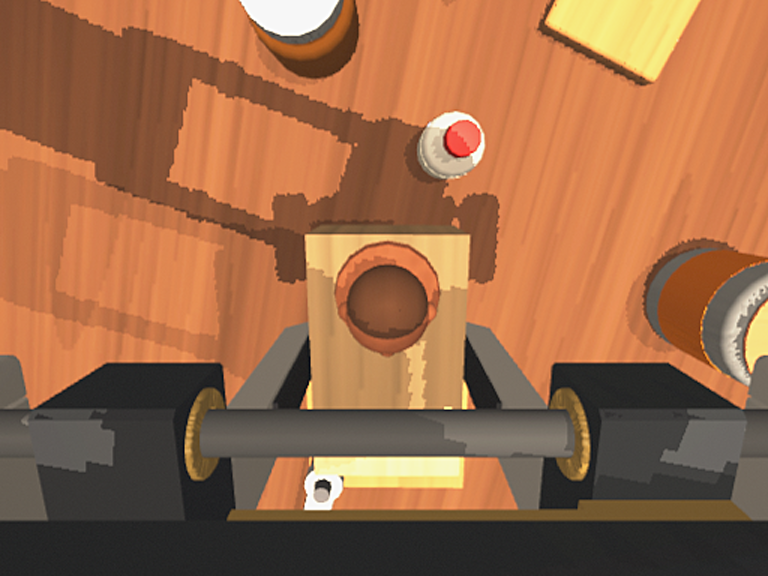

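The plinth (px 305–470) is held with its head toward the jig's far end. The jig edge at row 487 agrees with my estimate. I'll measure the plinth in the hand before placing it.

```bash
python3 - <<'E'
from h import *
W=np.load('w8.npy');P=W.reshape(-1,3);o=get_obs();p=o['position'];M=Ro.from_rotvec(o['eef_rot']).as_matrix()
q=P[(P[:,2]>.183)&(P[:,2]<.196)&(np.linalg.norm(P[:,:2]-p[:2],axis=1)<.09)]
L=(q-p)@M; L=L[abs(L[:,1])<.0305]
print(len(L),np.percentile(L,[0.5,50,99.5],axis=0).round(4))
for a in np.arange(-.06,.06,.015):
    s=L[(L[:,0]>a)&(L[:,0]<=a+.015)]
    if len(s): print(a.round(3),np.median(s[:,2]).round(4))
# yaw of long side edges
f=L[L[:,0]>.005]
for s in (1,-1):
    e=[]
    for a in np.arange(.005,.05,.004):
        g=f[(f[:,0]>a)&(f[:,0]<=a+.004)]
        if len(g): e.append((a,s*(s*g[:,1]).max()))
    e=np.array(e); print(s,np.degrees(np.arctan(np.polyfit(e[:,0],e[:,1],1)[0])))
c=np.array([.572,-.1074]); ex=np.array([-.2045,.9789])
go([*(c+ex*.0035),.10],11.8)
E
```

```text
10236 [[-0.0487 -0.0278 -0.005 ]
 [ 0.0079 -0.0001  0.0026]
 [ 0.0512  0.0303  0.0055]]
-0.06 0.0029
-0.045 0.0028
-0.03 0.0028
-0.015 0.0028
0.0 0.0027
0.015 0.0026
0.03 0.002
0.045 0.0025
1 -0.10113059351046645
-1 1.4325837000714792
t 23.45 pos [ 0.5493 -0.0052  0.1906] yaw 11.8 turn [-0.02 -0.01  0.  ] shift after turn [-2.53   0.034  2.265] before [-2.533  0.038  2.261] F [-0.6  0.2 -2.5] op 0.0597 gf 49.99643683433533
```

Call:
send_rows(plan=[0, 0, 0, -0.3, 0.06, 0, 50, 0, 0, 0, -0.6, 0, 0, 50, 0, 0, 0, -0.7, 0, 0, 50, 0, 0, 0, -0.6, 0, 0, 50, 0, 0, 0, -0.39, 0, 0, 50, 0, 0, 0, 0, 0, 0, 50, 0, 0, 0, 0, 0, 0.4, 50, 0, 0, 0, 0, 0, 0.5, 50, 0, 0, 0, 0, 0, 0, 50, 0, 0, 0, 0, 0, 0, 50])

```text
time: 24.45
position: [0.5731, -0.1087, 0.1554]
eef_rot: [-1.986, -2.432, -0.0]
contact_force: [-0.3, -0.2, -2.5]
opening: 0.0596
gripper_force: 50.0
```

```bash
python3 - <<'E'
from h import *
c=np.array([.572,-.1074]); ex=np.array([-.2045,.9789]);ey=np.array([-.9789,-.2045])
go([*(c+ex*.001-ey*.001),.085],11.8)
E
```

```text
t 24.45 pos [ 0.5731 -0.1087  0.1554] yaw 11.5 turn [-0.01 -0.01 -0.05] shift after turn [0.062 0.006 1.761] before [0.061 0.007 1.761] F [-0.3 -0.2 -2.5] op 0.0596 gf 49.996275901794434
```

Call:
send_rows(plan=[0, 0, -0.05, 0.06, 0, 0.2, 50, 0, 0, 0, 0, 0, 0.35, 50, 0, 0, 0, 0, 0, 0.4, 50, 0, 0, 0, 0, 0, 0.4, 50, 0, 0, 0, 0, 0, 0.3, 50, 0, 0, 0, 0, 0, 0.1, 50, 0, 0, 0, 0, 0, 0, 50, 0, 0, 0, 0, 0, 0, 50])

```text
time: 25.25
position: [0.5736, -0.107, 0.0861]
eef_rot: [1.98, 2.437, 0.001]
contact_force: [-0.3, 0.6, -1.4]
opening: 0.0598
gripper_force: 50.0
```

```bash
python3 - <<'E'
from h import *
c=np.array([.572,-.1074]); ex=np.array([-.2045,.9789]);ey=np.array([-.9789,-.2045])
go([*(c+ex*.001-ey*.001),.062],11.8)
im,W=cloud('side'); save('s9.png',im[185:305,225:345],5)
E
```

```text
t 25.25 pos [ 0.5736 -0.107   0.0861] yaw 11.8 turn [0.01 0.01 0.  ] shift after turn [ 0.023 -0.017  0.604] before [ 0.023 -0.018  0.604] F [-0.3  0.6 -1.4] op 0.0598 gf 49.99636173248291
```

View pics/s9.png

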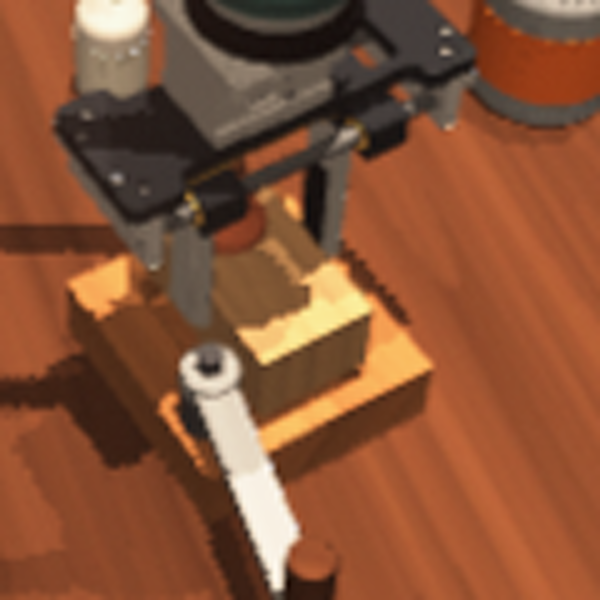

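That was my last picture (11, one over the limit of 10), so from here I go by numbers only. It shows the plinth poised over the pocket, clear of the hub. I lower it in steps and watch the force.

Call:
send_rows(plan=[0, 0, 0, 0.02, 0, 0.1, 50, 0, 0, 0, 0, 0, 0.1, 50, 0, 0, 0, 0, 0, 0.1, 50, 0, 0, 0, 0, 0, 0, 50])

```text
time: 25.7
position: [0.5731, -0.1063, 0.0789]
eef_rot: [1.979, 2.436, 0.002]
contact_force: [-10.2, 2.3, 26.5]
opening: 0.06
gripper_force: 50.1
```

Call:
send_rows(plan=[0, 0, 0, 0, 0, 0.1, 50, 0, 0, 0, 0, 0, 0.08, 50, 0, 0, 0, 0, 0, 0, 50])

```text
time: 26.0
position: [0.5715, -0.1066, 0.0745]
eef_rot: [1.979, 2.437, -0.002]
contact_force: [-18.0, 1.4, 46.1]
opening: 0.0606
gripper_force: 51.1
```

The plinth rides on the chamfer on the +x side. I back off a little and shift toward −x.

Call:
send_rows(plan=[0, 0, 0, 0, 0, -0.15, 50, 0, 0, 0, 0, -0.06, -0.1, 50, 0, 0, 0, 0, 0, 0, 50, 0, 0, 0, 0, 0, 0.12, 50, 0, 0, 0, 0, 0, 0, 50])

```text
time: 26.5
position: [0.5708, -0.1067, 0.0746]
eef_rot: [1.98, 2.437, 0.001]
contact_force: [-6.9, 1.9, 24.4]
opening: 0.0602
gripper_force: 50.3
```

```bash
python3 -c "
from h import *
go([.5715,-.1066,.062],11.8)"
```

```text
t 26.5 pos [ 0.5708 -0.1067  0.0746] yaw 11.8 turn [0.01 0.01 0.  ] shift after turn [-0.002  0.017  0.314] before [-0.001  0.016  0.314] F [-6.9  1.9 24.4] op 0.0602 gf 50.33370092511177
```

Call:
send_rows(plan=[0, 0, 0, 0, -0.05, -0.04, 50, 0, 0, 0, 0, 0, 0, 50])

```text
time: 26.7
position: [0.5705, -0.1068, 0.0746]
eef_rot: [1.979, 2.435, 0.005]
contact_force: [-1.2, 1.5, 11.8]
opening: 0.0602
gripper_force: 49.9
```

Call:
send_rows(plan=[0, 0, 0, 0, 0, 0.08, 50, 0, 0, 0, 0, 0, 0, 50])

```text
time: 26.9
position: [0.5699, -0.1063, 0.0706]
eef_rot: [1.981, 2.437, 0.004]
contact_force: [-0.0, 4.1, 5.5]
opening: 0.0602
gripper_force: 49.4
```

Side forces are gone and it is going in. I keep lowering.

Call:
send_rows(plan=[0, 0, 0, 0, 0, 0.08, 50, 0, 0, 0, 0, 0, 0.06, 50, 0, 0, 0, 0, 0, 0, 50])

```text
time: 27.2
position: [0.569, -0.1067, 0.0633]
eef_rot: [-1.981, -2.439, -0.001]
contact_force: [1.9, 1.8, -2.0]
opening: 0.0602
gripper_force: 49.4
```

```bash
python3 - <<'E'
from h import *
go([.5715,-.1066,.062],11.8)
im,W=cloud('side')
P=W.reshape(-1,3); ex=np.array([-.2045,.9789]);ey=np.array([-.9789,-.2045])
d=P[:,:2]-[.571,-.1072]; a=d@ex;b=d@ey
for lo,hi in ((-.048,-.035),(-.035,-.02),(-.02,-.005),(.03,.048)):
    m=(a>lo)&(a<hi)&(abs(b)<.028)&(P[:,2]>.03)&(P[:,2]<.085); q=P[m]
    if len(q): print(lo,len(q),np.percentile(q[:,2],[25,50,75]).round(4))
E
```

```text
t 27.2 pos [ 0.569  -0.1067  0.0633] yaw 11.8 turn [ 0.   -0.    0.01] shift after turn [-0.009  0.061  0.032] before [-0.009  0.061  0.032] F [ 1.9  1.8 -2. ] op 0.0602 gf 49.412991595454514
-0.048 113 [0.0622 0.0638 0.065 ]
-0.035 120 [0.0626 0.0636 0.0651]
-0.02 124 [0.0629 0.0638 0.0653]
0.03 7 [0.0635 0.0641 0.0654]
```

Call:
send_rows(plan=[0, 0, 0, 0, 0, 0.05, 50, 0, 0, 0, 0, 0, 0.04, 50, 0, 0, 0, 0, 0, 0, 50])

```text
time: 27.55
position: [0.5692, -0.1071, 0.0613]
eef_rot: [1.98, 2.438, 0.001]
contact_force: [1.0, 1.8, 4.7]
opening: 0.0603
gripper_force: 49.4
```

Call:
send_rows(plan=[0, 0, 0, 0, 0, 0.04, 50, 0, 0, 0, 0, 0, 0, 50])

```text
time: 27.75
position: [0.5692, -0.1071, 0.0612]
eef_rot: [1.98, 2.437, 0.001]
contact_force: [0.1, 2.1, 14.0]
opening: 0.0602
gripper_force: 49.4
```

```bash
cat > top.py <<'E'
from h import *
go([.5715,-.1066,.062],11.8)
im,W=cloud('side'); np.save('sc.npy',W)
P=W.reshape(-1,3); ex=np.array([-.2045,.9789]);ey=np.array([-.9789,-.2045])
d=P[:,:2]-[.571,-.1072]; a=d@ex;b=d@ey
for lo,hi in ((-.048,-.035),(-.035,-.02),(-.02,-.005),(.03,.048)):
    m=(a>lo)&(a<hi)&(abs(b)<.028)&(P[:,2]>.03)&(P[:,2]<.085); q=P[m]
    if len(q): print(lo,len(q),np.percentile(q[:,2],[25,50,75]).round(4))
E
python3 top.py
```

```text
t 27.75 pos [ 0.5692 -0.1071  0.0612] yaw 11.8 turn [0.02 0.01 0.  ] shift after turn [ 0.001  0.059 -0.019] before [ 0.001  0.059 -0.019] F [ 0.1  2.1 14. ] op 0.0602 gf 49.441581345163286
-0.048 111 [0.0603 0.0616 0.0628]
-0.035 121 [0.0601 0.0615 0.0629]
-0.02 129 [0.0604 0.0619 0.0635]
0.03 5 [0.0627 0.0632 0.0645]
```

It hit a hard stop at the floor height I expected. I release and lift.

Call:
send_rows(plan=[0, 0, 0, 0, 0, -0.03, 55, 0, 0, 0, 0, 0, 0, 62, 0, 0, 0, 0, 0, 0, 72, 0, 0, 0, 0, 0, 0, 80, 0, 0, 0, 0, 0, 0, 80, 0, 0, 0, 0, 0, -0.3, 80, 0, 0, 0, 0, 0, -0.7, 80, 0, 0, 0, 0, 0, -0.9, 80, 0, 0, 0, 0, 0, -0.9, 80, 0, 0, 0, 0, 0, -0.6, 80, 0, 0, 0, 0, 0, 0, 80])

```text
time: 28.9
position: [0.5707, -0.1077, 0.201]
eef_rot: [1.976, 2.432, 0.005]
contact_force: [0.3, 0.0, 0.2]
opening: 0.0801
gripper_force: 0.0
```

```bash
cat >> top.py <<'E'
for n in ('side','wrist','top'):
    im,W=cloud(n);P=W.reshape(-1,3); d=P[:,:2]-[.571,-.1072]; a=d@ex;b=d@ey
    m=(P[:,2]>.052)&(P[:,2]<.068)&(abs(a)<.062)&(b<.036)&(b>-.06)&~((np.hypot(a+.036,b-.045)<.017)); q=P[m]
    if len(q)>20:
        print(n,len(q),cv2.minAreaRect((q[:,:2]*1000).astype(np.float32)),np.median(q[:,2]).round(4),np.polyfit(a[m],q[:,2],1).round(3)[0],np.polyfit(b[m],q[:,2],1).round(3)[0])
    m=(P[:,2]>.09)&(P[:,2]<.118)&(np.linalg.norm(P[:,:2]-[.529,-.277],axis=1)<.05); print('knob',P[m].mean(0) if m.any() else None)
    m=(P[:,2]>.03)&(P[:,2]<.04)&(abs(a)<.07)&(abs(b)<.066); print('jigtop',m.sum(),np.median(P[m,2]))
E
python3 top.py
```

```text
t 28.9 pos [ 0.5707 -0.1077  0.201 ] yaw 11.8 turn [0.07 0.04 0.  ] shift after turn [0.024 0.024 3.475] before [ 3.900e-02 -2.000e-03  3.475e+00] F [0.3 0.  0.2] op 0.0801 gf 0.0
-0.048 109 [0.0586 0.0594 0.0604]
-0.035 119 [0.0585 0.0594 0.0605]
-0.02 121 [0.0586 0.0594 0.0603]
0.03 53 [0.0585 0.0598 0.0616]
side 800 ((569.5553588867188, -109.4332275390625), (61.77275085449219, 104.55133056640625), 12.603484153747559) 0.0596 0.024 -0.014
knob [ 0.52582616 -0.28052147  0.10669474]
jigtop 1072 0.036164415877483334
wrist 4757 ((572.95751953125, -107.64517974853516), (60.059207916259766, 100.17317199707031), 11.688746452331543) 0.0592 0.02 0.001
knob [ 0.53060052 -0.26657432  0.09851391]
jigtop 6593 0.036065412759616916
top 148 ((566.7012939453125, -80.29627990722656), (59.88272476196289, 42.078060150146484), 10.956993103027344) 0.0597 0.035 0.003
knob [ 0.52957395 -0.27440915  0.10774204]
jigtop 254 0.03515646867074945
```

The plinth is fully home: top at 59.2 mm, angle 11.7°, centred within 2 mm. Next is the lever: I go to the knob with the finger axis along its tangent.

```bash
python3 -c "
from h import *
go([.529,-.277,.2],-2.7)"
```

```text
t 29.1 pos [ 0.5674 -0.1067  0.1949] yaw 11.8 turn [-0.03 -0.01  2.42] shift after turn [-4.299 -0.759 -0.127] before [-3.971 -1.813 -0.128] F [ 0.2 -0.3 -0.4] op 0.0799 gf 0.0
```

Call:
send_rows(plan=[0, 0, 0.8, 0, 0, 0, 60, 0, 0, 0.8, 0, 0, 0, 60, 0, 0, 0.82, 0, 0, 0, 60, 0, 0, 0, -0.4, -0.08, 0, 60, 0, 0, 0, -0.7, -0.13, 0, 60, 0, 0, 0, -0.8, -0.14, 0, 60, 0, 0, 0, -0.8, -0.14, 0, 60, 0, 0, 0, -0.8, -0.14, 0, 60, 0, 0, 0, -0.5, -0.08, 0, 60, 0, 0, 0, -0.3, -0.05, 0, 60, 0, 0, 0, 0, 0, 0, 60])

```text
time: 30.2
position: [0.5291, -0.2791, 0.1953]
eef_rot: [-2.274, -2.166, 0.001]
contact_force: [-0.3, -0.4, 0.2]
opening: 0.0602
gripper_force: 0.0
```

```bash
python3 - <<'E'
from h import *
go([.529,-.277,.097],-2.7)
for n in ('side','top','wrist'):
    im,W=cloud(n);P=W.reshape(-1,3)
    m=(P[:,2]>.1)&(P[:,2]<.118)&(np.linalg.norm(P[:,:2]-[.529,-.277],axis=1)<.03); q=P[m]
    if len(q)>5: print(n,len(q),cv2.minEnclosingCircle((q[:,:2]*1000).astype(np.float32)))
E
```

```text
t 30.2 pos [ 0.5291 -0.2791  0.1953] yaw -2.8 turn [-0.01 -0.   -0.01] shift after turn [ 0.053 -0.004  2.457] before [ 5.200e-02 -1.000e-03  2.457e+00] F [-0.3 -0.4  0.2] op 0.0602 gf 0.0
side 104 ((527.4849243164062, -278.35223388671875), 11.284379959106445)
top 9 ((533.9534912109375, -270.55303955078125), 7.205563068389893)
wrist 509 ((530.7437744140625, -275.1597900390625), 10.84350299835205)
```

Call:
send_rows(plan=[0, 0, 0, 0.06, 0.01, 0.4, 60, 0, 0, 0, 0, 0, 0.6, 60, 0, 0, 0, 0, 0, 0.6, 60, 0, 0, 0, 0, 0, 0.5, 60, 0, 0, 0, 0, 0, 0.33, 60, 0, 0, 0, 0, 0, 0, 40, 0, 0, 0, 0, 0, 0, 28, 0, 0, 0, 0, 0, 0, 18, 0, 0, 0, 0, 0, 0, 18, 0, 0, 0, 0, 0, 0, 18, 0, 0, 0, 0, 0, 0, 18], newtons=10)

```text
time: 31.45
position: [0.5307, -0.2753, 0.0998]
eef_rot: [2.272, 2.168, 0.0]
contact_force: [-0.5, -0.7, 2.7]
opening: 0.0219
gripper_force: 10.0
```

```bash
cat > arc.py <<'E'
from h import *
pv=np.array([.535,-.152])
o=get_obs();p=o['position'];r=p[:2]-pv;a=np.degrees(np.arctan2(r[1],r[0]))
print('radius',np.linalg.norm(r).round(4),'ang',a.round(1),'to go',(11.8-a).round(1))
go([*(pv+.125*np.array([np.cos(np.radians(a)),np.sin(np.radians(a))])),.097],a+90)
E
python3 arc.py
```

```text
radius 0.1233 ang -92.0 to go 103.8
t 31.45 pos [ 0.5307 -0.2753  0.0998] yaw -2.7 turn [ 0.01  0.01 -0.12] shift after turn [-0.042 -0.     0.07 ] before [-0.042  0.     0.07 ] F [-0.5 -0.7  2.7] op 0.0219 gf 10.000779032707214
```

Knob gripped (opening 21.9 mm). I swing the first part of the arc.

Call:
send_rows(plan=[0, 0, -0.43, 0.003, 0.14, 0, 18, 0, 0, -0.87, 0.013, 0.28, 0, 18, 0, 0, -0.87, 0.013, 0.28, 0, 18, 0, 0, -0.87, 0.013, 0.28, 0, 18, 0, 0, -0.87, 0.013, 0.28, 0, 18, 0, 0, -0.87, 0.013, 0.28, 0, 18, 0, 0, 0, 0, 0, 0, 18])

```text
time: 32.15
position: [0.5912, -0.2613, 0.0998]
eef_rot: [-1.663, -2.665, -0.003]
contact_force: [-1.4, 2.1, 5.5]
opening: 0.0215
gripper_force: 10.0
```

```bash
python3 arc.py
```

```text
radius 0.123 ang -62.8 to go 74.6
t 32.15 pos [ 0.5912 -0.2613  0.0998] yaw 26.1 turn [ 0.01 -0.01 -0.19] shift after turn [-0.051  0.     0.069] before [-0.051  0.001  0.069] F [-1.4  2.1  5.5] op 0.0215 gf 10.002066493034363
```

Call:
send_rows(plan=[0, 0, -0.87, 0.013, 0.28, 0, 18, 0, 0, -0.87, 0.013, 0.28, 0, 18, 0, 0, -0.87, 0.013, 0.28, 0, 18, 0, 0, -0.87, 0.013, 0.28, 0, 18, 0, 0, -0.87, 0.013, 0.28, 0, 18, 0, 0, -0.87, 0.013, 0.28, 0, 18, 0, 0, -0.87, 0.013, 0.28, 0, 18, 0, 0, -0.87, 0.013, 0.28, 0, 18, 0, 0, -0.87, 0.013, 0.28, 0, 18, 0, 0, -0.87, 0.013, 0.28, 0, 18, 0, 0, -0.87, 0.013, 0.28, 0, 18, 0, 0, 0, 0, 0, 0, 18])

```text
time: 33.35
position: [0.6575, -0.1648, 0.0998]
eef_rot: [-0.18, -3.135, -0.001]
contact_force: [-4.1, 1.5, 5.5]
opening: 0.0216
gripper_force: 10.0
```

```bash
python3 arc.py
```

```text
radius 0.1232 ang -6.0 to go 17.8
t 33.35 pos [ 0.6575 -0.1648  0.0998] yaw 83.4 turn [ 0.   -0.02 -0.1 ] shift after turn [-0.045 -0.     0.07 ] before [-0.045  0.     0.069] F [-4.1  1.5  5.5] op 0.0216 gf 10.000133067369461
```

Call:
send_rows(plan=[0, 0, -0.87, 0.013, 0.28, 0, 18, 0, 0, -0.87, 0.013, 0.28, 0, 18, 0, 0, -0.87, 0.013, 0.28, 0, 18, 0, 0, -0.37, 0.003, 0.13, 0, 18, 0, 0, 0, 0, 0, 0, 18, 0, 0, 0, 0, 0, 0, 18])

```text
time: 33.95
position: [0.656, -0.1278, 0.0997]
eef_rot: [0.305, -3.126, 0.0]
contact_force: [-3.1, 0.1, 6.7]
opening: 0.0215
gripper_force: 10.0
```

```bash
python3 arc.py
```

```text
radius 0.1234 ang 11.3 to go 0.5
t 33.95 pos [ 0.656  -0.1278  0.0997] yaw 101.1 turn [ 0.   -0.01 -0.03] shift after turn [-0.039 -0.     0.068] before [-0.039  0.     0.068] F [-3.1  0.1  6.7] op 0.0215 gf 10.000414252281189
```

Call:
send_rows(plan=[0, 0, -0.1, 0, 0.04, 0, 18, 0, 0, 0, 0, 0.03, 0, 18, 0, 0, 0, 0, 0, 0, 18])

```text
time: 34.25
position: [0.6559, -0.1265, 0.0997]
eef_rot: [0.321, -3.124, 0.004]
contact_force: [-4.1, -2.9, 6.6]
opening: 0.0219
gripper_force: 10.0
```

```bash
python3 arc.py
```

```text
radius 0.1235 ang 11.9 to go -0.1
t 34.25 pos [ 0.6559 -0.1265  0.0997] yaw 101.7 turn [-0.02 -0.01 -0.03] shift after turn [-0.037  0.     0.068] before [-0.037  0.     0.068] F [-4.1 -2.9  6.6] op 0.0219 gf 10.007423758506775
```

It met the stop at 11.9°, the shut angle. I release and back away upward.

Call:
send_rows(plan=[0, 0, 0, 0, -0.03, 0, 20, 0, 0, 0, 0, 0, 0, 28, 0, 0, 0, 0, 0, 0, 40, 0, 0, 0, 0, 0, 0, 50, 0, 0, 0, 0, 0, 0, 50, 0, 0, 0, 0, 0, -0.3, 50, 0, 0, 0, 0, 0, -0.7, 50, 0, 0, 0, 0, 0, -0.9, 50, 0, 0, 0, 0, 0, -0.9, 50, 0, 0, 0, -0.5, 0, -0.5, 50, 0, 0, 0, -0.9, 0, 0, 50, 0, 0, 0, -0.9, 0, 0, 50])

```text
time: 35.45
position: [0.748, -0.1069, 0.2345]
eef_rot: [-0.323, 3.12, -0.002]
contact_force: [-0.6, -0.3, -0.9]
opening: 0.0501
gripper_force: 0.0
```

```bash
python3 top.py; python3 - <<'E'
from h import *
for n in ('side','top'):
    im,W=cloud(n);P=W.reshape(-1,3)
    m=(P[:,2]>.1)&(P[:,2]<.118)&(np.linalg.norm(P[:,:2]-[.657,-.126],axis=1)<.03); q=P[m]
    if len(q)>5:
        c,r=cv2.minEnclosingCircle((q[:,:2]*1000).astype(np.float32)); print(n,c,r,np.degrees(np.arctan2(c[1]+152,c[0]-535)))
    m=(P[:,2]>.195)&(P[:,2]<.22)&(np.linalg.norm(P[:,:2]-[.592,.259],axis=1)<.055); print('pot bar',m.sum(),P[m].mean(0))
    for k,c,z in (('spare',(.465,.339),(.036,.052)),('jar',(.462,.155),(.075,.09)),('glue',(.571,.094),(.08,.1))):
        m=(P[:,2]>z[0])&(P[:,2]<z[1])&(np.linalg.norm(P[:,:2]-c,axis=1)<.06); print(k,cv2.minAreaRect((P[m,:2]*1000).astype(np.float32))[0] if m.any() else None)
E
```

```text
t 35.45 pos [ 0.748  -0.1069  0.2345] yaw 101.8 turn [ 0.02  0.05 15.01] shift after turn [ 0.911 -4.318  4.312] before [4.335 0.922 4.292] F [-0.6 -0.3 -0.9] op 0.0501 gf 0.0
-0.048 171 [0.0648 0.0703 0.072 ]
-0.035 68 [0.0701 0.0711 0.0726]
-0.02 116 [0.0586 0.0594 0.0603]
0.03 54 [0.0593 0.06   0.0621]
side 633 ((583.42431640625, -106.48416137695312), (89.76466369628906, 103.43101501464844), 12.929194450378418) 0.0598 0.01 -0.02
knob None
jigtop 1080 0.03624306495555116
wrist 3014 ((593.582275390625, -102.69773864746094), (62.91953659057617, 100.35400390625), 13.004531860351562) 0.0594 0.031 0.043
knob None
jigtop 4226 0.0360799760195597
knob None
jigtop 101 0.03533222518608652
side (654.6412353515625, -128.52003479003906) 12.21487045288086 11.103360816648866
pot bar 167 [0.59420515 0.2514597  0.20911876]
spare (463.6143493652344, 338.9492492675781)
jar (460.37994384765625, 154.64942932128906)
glue (569.4475708007812, 91.7899169921875)
pot bar 198 [0.59754117 0.25656963 0.20943556]
spare (466.65032958984375, 340.4819030761719)
jar (469.8148498535156, 154.89019775390625)
glue (572.7595825195312, 94.78787994384766)
```

Call:
send_rows(plan=[0, 0, 0, 0, 0, 0, 50, 0, 0, 0, 0, 0, 0, 50, 0, 0, 0, 0, 0, 0, 50])

```text
time: 36.05
position: [0.7461, -0.1072, 0.2316]
eef_rot: [-0.324, 3.124, -0.0]
contact_force: [0.2, -0.5, 0.8]
opening: 0.05
gripper_force: 0.0
```

```bash
python3 -c "
from h import *
print(sign_off())"
```

```text
the job is handed in; nothing more can be done
None
```

I handed the job in at about 36 s: by my final measurements the pot hangs on the hook, the plinth sits fully home with its head away from the pivot, the lever is shut to within about 1°, and nothing else was disturbed; sign-off returned no verdict, and I viewed 11 pictures, one over the limit of 10.

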